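Hang the tube gauge back in the gauge cabinet

TASK

Pick up the loose tube gap gauge from the bench and hang it by its eye on the empty hook deep inside the gauge cabinet, tilting it to pass under the roof. The hook sits somewhere along its rail, so feel for it gently: this is a measuring tool, do not press or knock it hard against the cabinet, and do not disturb the gauges already hanging or the other things on the bench. In the end it hangs on the hook, lying flat on the sloping board and still.

Things in the scene. Friction and masses are not known exactly. Their poses are not given: they have to be found in the camera images.
- cabinet: Grey steel gauge cabinet, fixed on the bench, 380 mm wide, 250 deep, 368 high, its open slanting front towards the robot. Origin: middle of its lower front edge, on the bench; x points into the cabinet, y to its left, z up. Inner width 364 mm; side walls full height under the roof, sloping down to 100 mm at the front; a plinth and rail 102 mm high along the front.
- roof_lip (a point): Middle of the lower edge of the steel lip along the roof's front edge, 86 mm behind the cabinet's front edge, 345 mm above the bench; same axes as the cabinet. From there the roof, a clear flat sheet, runs to the back, underside 362 mm above the bench. 116 mm of room is left between lip and board, measured square to the board.
- board: Smooth foam-backed hook board (gives about 1 mm under 8 N) in the cabinet, fixed, rising at 45 degrees from front to back under the roof. Origin: on its face, half-way along the hook rail's centre line, 206 mm behind the cabinet's front edge, 302 above the bench. x points up the slope, y to the cabinet's left, z square out of the face. Runs 55 mm up, 291 down from here. Only a hook holds a gauge.
- rail (a point): Same place and axes as board: the hook rail, a flush strip along y. Three hooks of 5 mm round bar sit on it at x = 0: each stands 19 mm square out, then bends up the slope; tip 10 mm up the slope and 27 off the board. The outer two carry gauges. The empty one is clamped rigidly anywhere from y = -40 to +40 mm: its place is not measured, find it by touch (or see it through the roof).
- gauge_grip (a point): The loose gap gauge (about 0.4 kg), at the middle of its black grip, 9 mm above the bench as it lies flat. x points along the gauge to its eye, z out of its upper face. Grip 70 mm long (x), 26 wide (y), 18 thick; grasp it across the 26. A fork 84 wide, 12 thick, with two jaws 43 apart reaches to 90 mm behind the grip's middle. Only the grip touches a flat surface: eye plate 5 off it.
- gauge_eye (a point): Centre of the gauge's oblong hanging eye, 125 mm from the grip's middle along x, in the gauge's middle plane: a flat plate 44 mm long (x), 36 wide (y), 8 thick, with a slot 20 long (x), 14 wide (y), on a bar 22 wide, 8 thick. Axes as gauge_grip. Properly hung, with the grip lying on the board, the eye's centre is 7.5 mm down the slope from the rail's centre line and about 9 off the board.
- hung0 (a joint): Swing (rad, 0 = straight down the slope) of the smaller gauge already hanging at board y = -150 mm; its jaws reach 23 mm to each side; it lies on the board and stands at most 20 mm off it.
- hung1 (a joint): Swing (rad, 0 = straight down the slope) of the middle-sized gauge already hanging at board y = +135 mm; its jaws reach 30 mm to each side; it lies on the board and stands at most 20 mm off it.
- wrench: Combination wrench, 195 mm long, lying on the bench beside the gauge; not to be used. Origin under its middle, x along it towards the open jaws.
- spraycan: Spray can 54 mm across, 170 mm tall, standing at the back of the bench. Origin: centre of its underside.

How it is judged:
On the way, in this order (a step that is already met when the one before it is completed fails the run):
1. the gauge is lifted off the bench (height (world z) of gauge_grip above 0.05 m), for 0.2 s.
2. the eye of the gauge is in the cabinet, raised behind the lip of the roof (x of gauge_eye in the frame of cabinet above 0.13 m and height (world z) of gauge_eye above 0.265 m and z of gauge_eye in the frame of board below 0.045 m and y of gauge_eye in the frame of board between -0.2 and 0.2 m), for 0.2 s.
At the end, for the whole second after the job is handed in: The gauge hangs on the hook at rest: eye centre 2 to 12 mm down the slope from the rail line, 2 to 18 mm off the board and within 55 mm of the middle, grip below the eye, flat on the board within 0.12 rad and pointing down the slope within 0.35 rad (x of gauge_eye in the frame of board between -0.012 and -0.002 m and z of gauge_eye in the frame of board between 0.002 and 0.018 m and y of gauge_eye in the frame of board between -0.055 and 0.055 m and angle between the z axis of gauge_grip and the z axis of board, either way round below 0.12 rad and angle between the x axis of gauge_grip and the x axis of board, either way round below 0.35 rad and x of gauge_grip in the frame of board below -0.1 m and linear speed of gauge below 0.02 m/s); the robot touches nothing.
It fails at once if the gauge is pressed or knocked against the cabinet, its board or hook with more than 30 N (contact force between gauge and cabinet above 30 N).
It fails at once if a gauge already hanging is swung by more than 0.2 rad (value of joint any of hung0, hung1 above 0.2 rad or value of joint any of hung0, hung1 below -0.2 rad).
It fails at once if the wrench or the spray can is moved by more than 30 mm (distance of any of wrench, spraycan from where it was at the start of the episode above 0.03 m).
It also fails if it takes over 61 s, if anything falls off the work surface, if the arm or the gripper's body presses on something with over 40 N, if the wrist force passes 120 N, or if a joint passes its speed limit or range.

ROBOT

A 7-joint arm with a two-finger parallel gripper is mounted at the origin on the work surface. World frame = base frame: x ahead of the robot, y to its left, z up, the work surface at z = 0. Lengths are in m, angles in rad, forces in N, time in s.
With the tool pointing down it reaches from about 0.425 to 0.875 m from the base axis. Payload 9.9 kg.
Tool frame: the origin (TCP) lies midway between the tips of the shut fingers; the grasp point (between the pads) lies 19 mm behind it (arm.grip_depth is the distance from the TCP to the grasp point, in m); z points along the fingers, y is the direction in which the jaws open and shut (so a half turn about z gives the same grasp; the last joint's range is limited). The gripper opens to 85 mm and grips with 20 to 120 N. Pads are 22 mm wide; open, the fingers measure 114 mm over their backs; the gripper's body (76 mm by 85 mm) begins 54 mm behind the grasp point. The pads swing forward as they close: fully open they stand 13 mm farther back than shut.
Start: joints at [-1.221, 0.576, 0.025, 1.437, -0.015, 1.129, -0.057], TCP at [0.284, 0.612, 0.231] pointing down, gripper open.
Joint ranges: [-2.76, 2.76], [-0.34, 2.15], [-1.52, 1.57], [0.19, 2.46], [-1.09, 4.23], [0.17, 1.99], [-2.82, 2.82]. Speed limits (rad/s): [2.22, 2.22, 3.01, 3.01, 3.14, 3.14, 3.14].

INTERFACE

Orientations are given as a unit quaternion [x, y, z, w].
In Python, from rig import arm, viewer, job gives the robot as it stands.
- The arm moves only by the tool play_rows, never from a script. Its argument "increments" is a list of rows, each a list of 7 numbers: the shift along the world's x, y, z in m, then the turn, a rotation vector about the world's x, y, z in rad, then the finger opening in m, from 0 to 0.0854. A call has 1 to 20 rows; each row shifts and turns the commanded pose from where the row before left it; what a row does not reach is not made up. A row lasts 1/10 s, in which the tool goes at most 50 mm and 8.59 degrees, less where a joint would pass 70% of its speed; a pose out of reach is approached as far as the arm can. A call is refused whole if a number of a shift passes 0.05 or a number of a turn 0.15, either way. A call with a gripper value outside its range is refused whole. The fingers move at their own pace and stop on an object; the grip force is fixed at half the most. Time passes only in rows, so rows that do not move let the fingers close. It gives the time, the measured TCP pose, the force and the opening at its end, in the units of the state.
- arm.state(): the state, without advancing time (a new reading comes with each control period).
- viewer.capture(name): name is "side" or "top" or "wrist"; returns (picture, depth): 420x560x3 uint8, red, green, blue; 420x560 float32, m along the optical axis (not along the pixel's ray), 0 where there is no reading.
- viewer.camera_info(name): a dict with "K" (3x3 intrinsics, pixels), "distortion" ([k1, k2, p1, p2, k3] as OpenCV has them; the pictures are not rectified), "R" (3x3) and "t" (3): a world point X has camera coordinates R X + t; the wrist camera has in their place "tool_from_camera" (4x4, takes a point from camera to tool coordinates, whose origin is the TCP and whose axes are the flange's). Camera axes: x right, y down, z forward; pixel columns grow to the right and rows downward; lengths in m; the calibration is good to about 2 mm. A picture is of the moment at which its call begins: read the wrist's pose just before it. camera_info takes no time and is no camera call.
- job.finish_job(): hands the job in, once; it reports no verdict.
The state is a dict: "clock": time; "qpos": joint angles; "qd": joint speeds; "effort": joint torques, N m; "tool_pos": TCP position; "ee_rot": TCP orientation; "force": force on the tool from outside, world axes, zero at the start; "moment": the same for the moment, N m; "opening": finger opening in m.
Only numpy, scipy, OpenCV 4.12 (cv2) and the standard library are available. Lean on these libraries where they do the work, as an engineer would, in place of code of your own. Each camera call takes 0.05 s, during which the arm holds its last target. There are 200 camera calls.

## Working session

There is one attempt and no reset: what is moved stays moved. The work goes in short steps, Python scripts to look and compute and a tool call to move; the robot and the scene stay as the last step left them, time stands still between calls to the robot, and variables do not carry over. Pictures are saved under pics/ and viewed, about 8 in all and at most 12, crops included, and the job is handed in when it is done.

Besides the shell and the picture viewer there is one more tool, called in YAML: its name, and indented under it one key for each argument. play_rows: Moves the arm, as the interface text tells. Its arguments: {"type":"object","properties":{"increments":{"type":"array"}},"required":["increments"]}

```bash
ls; mkdir -p pics
python3 - <<'E'
from rig import arm, viewer, job
import cv2,numpy as np
s=arm.state();print(s, arm.grip_depth)
for n in("side","top"):
    p,d=viewer.capture(n);np.savez(f"{n}0.npz",p=p,d=d);cv2.imwrite(f"pics/{n}0.png",p[...,::-1])
    i=viewer.camera_info(n);print(n,{k:np.round(v,4).tolist() for k,v in i.items()})
i=viewer.camera_info("wrist");print(i)
E
```

```text
pics
{'clock': 0.0, 'qpos': array([-1.22083673,  0.57651   ,  0.0248621 ,  1.43790188, -0.01499547,
        1.12895807, -0.05650958]), 'qd': array([-7.55137818e-06,  2.00418827e-05,  2.55916497e-03, -3.84661346e-05,
       -1.23967202e-03,  4.29597578e-04,  1.36065948e-03]), 'effort': array([-2.70387482e-04, -7.65751648e+01,  2.24988565e+00, -2.85980541e+01,
        1.51580991e-02,  1.25977481e-02, -4.23220797e-06]), 'tool_pos': array([0.28351475, 0.61209346, 0.23046007]), 'ee_rot': array([ 2.15177920e-01,  9.76574538e-01, -7.86501941e-04, -1.24033278e-04]), 'force': array([-0.33394814,  0.09761263, -1.00820079]), 'moment': array([ 0.04031532, -0.00427429, -0.05433237]), 'opening': 0.0849506300032571} 0.0187
side {'K': [[466.4029, 0.0, 287.4262], [0.0, 466.4029, 217.3355], [0.0, 0.0, 1.0]], 'distortion': [-0.0322, 0.0, 0.0, 0.0, 0.0], 'R': [[0.9582, 0.2852, 0.021], [0.1968, -0.6043, -0.7721], [-0.2075, 0.744, -0.6352]], 't': [-0.6168, -0.0176, 1.5817]}
top {'K': [[540.1761, 0.0, 279.2634], [0.0, 540.1761, 209.94], [0.0, 0.0, 1.0]], 'distortion': [0.0011, 0.0, 0.0, 0.0, 0.0], 'R': [[0.0272, -0.9994, 0.0197], [-0.9916, -0.0295, -0.1258], [0.1263, -0.0161, -0.9919]], 't': [-0.1313, 0.6747, 1.7741]}
{'K': array([[341.33302776,   0.        , 282.66991958],
       [  0.        , 341.33302776, 213.38499613],
       [  0.        ,   0.        ,   1.        ]]), 'distortion': array([-0.04430942,  0.        ,  0.        ,  0.        ,  0.        ]), 'tool_from_camera': array([[ 3.85233748e-04, -9.52165737e-01, -3.05581839e-01,
         7.68460286e-02],
       [ 9.99999860e-01,  2.56275672e-04,  4.62124255e-04,
         2.09925239e-04],
       [-3.61705690e-04, -3.05581975e-01,  9.52165703e-01,
        -1.42347990e-01],
       [ 0.00000000e+00,  0.00000000e+00,  0.00000000e+00,
         1.00000000e+00]])}
```

View pics/side0.png

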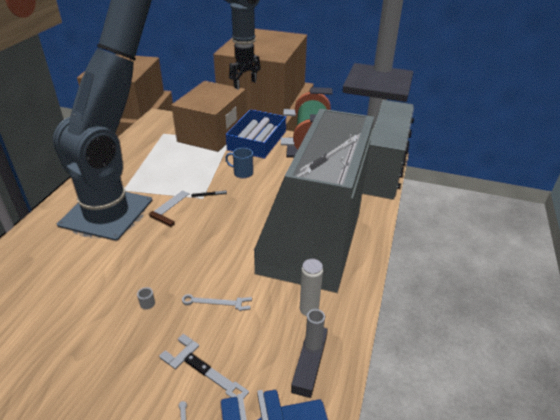

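View pics/top0.png

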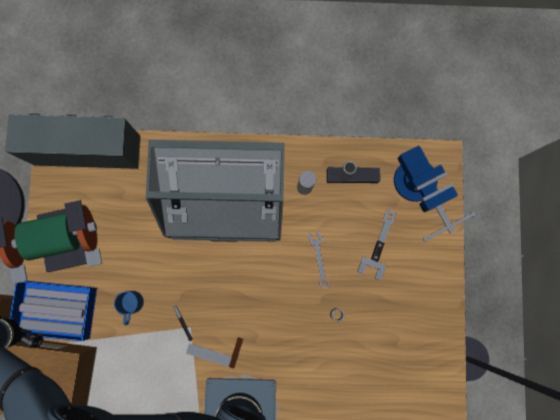

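The side view shows the cabinet around (320,190) and the loose gauge from (180,350) to (240,390). The top view shows the gauge's eye at (390,215), grip at (378,250) and fork at (372,268). The wrench is at (320,260), the can at (307,181) and the empty hook near (217,160).

```bash
cat > h.py <<'E'
import numpy as np, cv2
from rig import arm, viewer, job
from scipy.spatial.transform import Rotation as Ro
def cam(n, s=None):
    i=viewer.camera_info(n)
    if n=="wrist":
        T=np.eye(4);T[:3,:3]=Ro.from_quat(s["ee_rot"]).as_matrix();T[:3,3]=s["tool_pos"]
        M=np.linalg.inv(T@i["tool_from_camera"]);return i["K"],i["distortion"],M[:3,:3],M[:3,3]
    return i["K"],i["distortion"],np.array(i["R"]),np.array(i["t"])
def rays(c,uv):
    K,D,R,t=c
    n=cv2.undistortPoints(np.array(uv,float).reshape(-1,1,2),K,D)[:,0]
    return -R.T@t, np.c_[n,np.ones(len(n))]@R   # origin, dirs with unit optical depth
def onplane(c,uv,p,nrm):
    o,d=rays(c,uv);p=np.array(p,float);nrm=np.array(nrm,float)
    return o+d*(((p-o)@nrm)/(d@nrm))[:,None]
def depthpts(c,uv,d):
    o,r=rays(c,uv);uv=np.round(np.array(uv)).astype(int).reshape(-1,2)
    return o+r*d[uv[:,1],uv[:,0]][:,None]
def proj(c,X):
    K,D,R,t=c
    return cv2.projectPoints(np.array(X,float).reshape(-1,3),cv2.Rodrigues(R)[0],t,K,D)[0][:,0]
def tri(c1,uv1,c2,uv2):
    o1,d1=rays(c1,uv1);o2,d2=rays(c2,uv2);out=[]
    for a,b in zip(d1,d2):
        x=np.linalg.lstsq(np.c_[a,-b],o2-o1,rcond=None)[0]
        P,Q=o1+a*x[0],o2+b*x[1];out.append([*((P+Q)/2),np.linalg.norm(P-Q)])
    return np.array(out)
E
python3 - <<'E'
from h import *
t=np.load("top0.npz");p,d=t["p"],t["d"];c=cam("top")
a=cv2.resize(p[130:250,140:300],None,fx=5,fy=5,interpolation=cv2.INTER_CUBIC)
cv2.imwrite("pics/cab.png",a[...,::-1])
b=cv2.resize(p[200:290,300:420],None,fx=6,fy=6,interpolation=cv2.INTER_CUBIC)
cv2.imwrite("pics/g.png",b[...,::-1])
# gauge pixels by depth height
v,u=np.mgrid[200:290,350:405];uv=np.c_[u.ravel(),v.ravel()]
X=depthpts(c,uv,d);print("bench z",np.median(X[:,2]))
gray=p[200:290,350:405].reshape(-1,3).max(1)
m=(gray<60);print("black",m.sum(),uv[m].mean(0),np.median(X[m],0))
z=np.median(X[:,2])
hi=(X[:,2]>z+.006);q=X[hi];print(hi.sum(),q.mean(0),q.min(0),q.max(0))
# roof/board depth samples
for uvp in [(215,146),(215,170),(215,188),(215,195),(215,203),(215,215),(215,225),(215,236),(185,180),(250,180),(150,170),(284,170)]:
    print(uvp,np.round(depthpts(c,[uvp],d),3))
E
```

```text
bench z 0.0016791689470992965
black 109 [376.8440367 250.8440367] [ 0.55112842 -0.44726913  0.01845065]
967 [ 0.5646632  -0.44304204  0.04830026] [ 0.42078135 -0.54267405  0.00768345] [ 0.72891051 -0.08284451  1.84708811]
(215, 146) [[0.811 0.077 0.371]]
(215, 170) [[0.744 0.075 0.365]]
(215, 188) [[0.693 0.073 0.364]]
(215, 195) [[0.673 0.072 0.371]]
(215, 203) [[0.675 0.089 0.194]]
(215, 215) [[0.641 0.091 0.161]]
(215, 225) [[0.613 0.093 0.131]]
(215, 236) [[0.58  0.094 0.098]]
(185, 180) [[0.714 0.157 0.363]]
(250, 180) [[ 0.719 -0.023  0.363]]
(150, 170) [[0.738 0.255 0.364]]
(284, 170) [[ 0.825 -0.125 -0.001]]
```

View pics/cab.png

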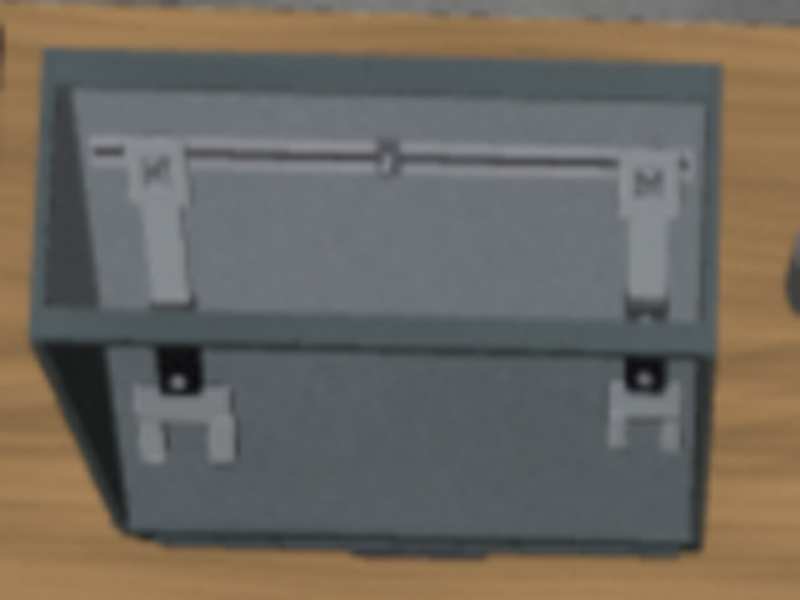

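View pics/g.png

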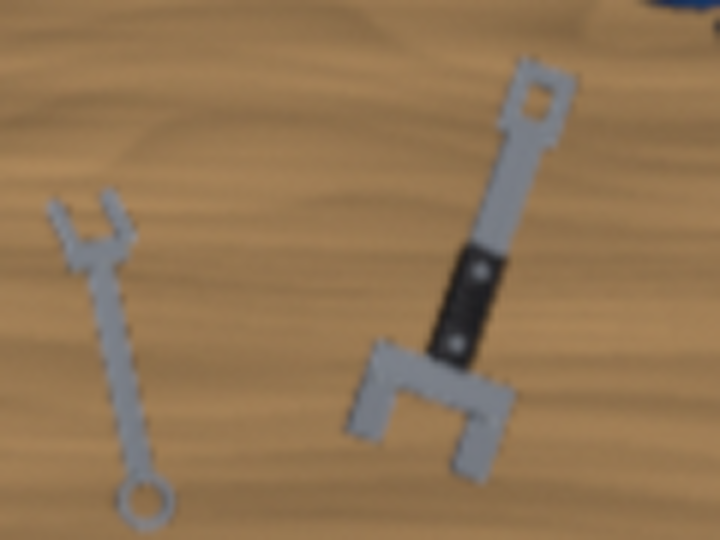

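The cabinet crop shows the empty hook at crop (388,158), which is full-picture (217.4,161.4), between the two hung gauges. The gauge crop shows the eye slot at (537,102), the grip centre near (466,305), and the wrench well to the side.

```bash
cat >> h.py <<'E'
def cabframe(c):
    f=lambda P:[(a/5-.4+140,b/5-.4+130) for a,b in P]
    return f
E
python3 - <<'E'
from h import *
ct,cs=cam("top"),cam("side")
f=lambda P:[(a/5-.4+140,b/5-.4+130) for a,b in P]
C=onplane(ct,f([(44,50),(721,67),(32,332),(715,355)]),[0,0,.368],[0,0,1]);print("roof BL BR FL FR\n",C.round(4))
print("width",np.linalg.norm(C[0]-C[1]),np.linalg.norm(C[2]-C[3]),"depth",np.linalg.norm(C[0]-C[2]),np.linalg.norm(C[1]-C[3]))
ys=(C[0]-C[1]+C[2]-C[3]);yaw=np.arctan2(-ys[0],ys[1]);print("yaw",yaw)
xc=np.array([np.cos(yaw),np.sin(yaw),0]);yc=np.array([-np.sin(yaw),np.cos(yaw),0]);zc=np.array([0,0,1.])
o=C.mean(0)-xc*(.25+.083)/2; o[2]=0;print("cab origin",o, "corner res",[( (q-o)@xc,(q-o)@yc) for q in C])
B0=o+.206*xc+.302*zc; bx=(xc+zc)/2**.5;bz=(zc-xc)/2**.5
for P,h in [((388,158),.022),((388,145),.027),((388,172),.019),((155,170),.01),((650,182),.01),((95,152),0),((685,163),0),((128,530),0)]:
    X=onplane(ct,f([P]),B0+h*bz,bz)[0];q=X-B0;print(P,"board xyz",q@bx,q@yc,q@bz)
# gauge top
g=lambda P:[(a/6-.42+300,b/6-.42+200) for a,b in P]
G=onplane(ct,g([(537,102),(466,305)]),[0,0,.011],[0,0,1]);print("slot,grip top",G.round(4),np.linalg.norm(G[0]-G[1]))
s=np.load("side0.npz")["p"]
hsv=cv2.cvtColor(s,cv2.COLOR_RGB2HSV);m=(s.max(2)<70).astype(np.uint8);m[:340]=0;m[400:]=0;m[:,:160]=0;m[:,260:]=0
n,l,st,ce=cv2.connectedComponentsWithStats(m);i=1+st[1:,4].argmax();print("side grip",ce[i],st[i])
t=np.load("top0.npz")["p"];m=(t.max(2)<75).astype(np.uint8);m[:235]=0;m[270:]=0;m[:,:360]=0;m[:,395:]=0
n,l,st,ct_=cv2.connectedComponentsWithStats(m);j=1+st[1:,4].argmax();print("top grip",ct_[j],st[j])
print("tri",tri(ct,[ct_[j]],cs,[ce[i]]))
print("plane",onplane(ct,[ct_[j]],[0,0,.018],[0,0,1]),onplane(cs,[ce[i]],[0,0,.018],[0,0,1]))
print("state tool R",Ro.from_quat(arm.state()["ee_rot"]).as_matrix().round(3))
a=np.hstack([cv2.resize(s[95:225,250:390],None,fx=4,fy=4,interpolation=cv2.INTER_CUBIC)]);cv2.imwrite("pics/sc.png",a[...,::-1])
E
```

```text
roof BL BR FL FR
 [[ 0.824   0.264   0.368 ]
 [ 0.8264 -0.1144  0.368 ]
 [ 0.6646  0.2614  0.368 ]
 [ 0.6632 -0.1153  0.368 ]]
width 0.3784003186258766 0.3767625976104679 depth 0.15933209804836612 0.1632777696052014
yaw 0.0013595450973855096
cab origin [0.57805499 0.07370399 0.        ] corner res [(np.float64(0.24615722310242807), np.float64(0.1899739534896612)), (np.float64(0.24813806011329242), np.float64(-0.18842118049187045)), (np.float64(0.08684277689757189), np.float64(0.18760230871564026)), (np.float64(0.08486193988670751), np.float64(-0.18915508171343107))]
(388, 158) board xyz 0.01274793990118529 8.917486109393888e-05 0.021999999999999888
(388, 145) board xyz 0.024723814600879766 -0.0008422713335238004 0.027000000000000034
(388, 172) board xyz 0.0012596346004841812 0.0008118470423067595 0.018999999999999954
(155, 170) board xyz -0.007968613665653247 0.1370198711864419 0.009999999999999891
(650, 182) board xyz -0.006169100935221233 -0.15020819968160834 0.009999999999999667
(95, 152) board xyz -0.00326557656542499 0.1730349417468404 -7.837312788843509e-17
(685, 163) board xyz 0.001197781726432156 -0.17027325197636117 1.5219478752730634e-16
(128, 530) board xyz -0.29255041398547094 0.18187768386546557 2.285217596145891e-16
slot,grip top [[ 0.6706 -0.4904  0.011 ]
 [ 0.5533 -0.4501  0.011 ]] 0.1239693208806289
side grip [196.66517857 363.64732143] [185 353  25  22 224]
top grip [377.06153846 250.65384615] [371 241  13  21 130]
tri [[ 0.55049765 -0.45052867  0.01146562  0.00455308]]
plane [[ 0.55209816 -0.44807861  0.018     ]] [[ 0.55094196 -0.45527374  0.018     ]]
state tool R [[-0.907  0.42  -0.001]
 [ 0.42   0.907 -0.001]
 [-0.    -0.002 -1.   ]]
```

play_rows:
  increments:
    - [0.011,-0.033,0.004,0,0,0,0.085]
    - [0.011,-0.033,0.004,0,0,0,0.085]
    - [0.011,-0.033,0.004,0,0,0,0.085]
    - [0.011,-0.033,0.004,0,0,0,0.085]
    - [0.011,-0.033,0.004,0,0,0,0.085]
    - [0.011,-0.033,0.004,0,0,0,0.085]
    - [0.011,-0.033,0.004,0,0,0,0.085]
    - [0.011,-0.033,0.004,0,0,0,0.085]
    - [0.011,-0.033,0,0,0,0,0.085]
    - [0.011,-0.033,0,0,0,0,0.085]
    - [0.011,-0.033,0,0,0,0,0.085]
    - [0.011,-0.033,0,0,0,0,0.085]
    - [0.011,-0.033,0,0,0,0,0.085]
    - [0.011,-0.033,0,0,0,0,0.085]
    - [0.011,-0.033,0,0,0,0,0.085]
    - [0.011,-0.033,0,0,0,0,0.085]

```text
clock: 1.7
tool_pos: [0.4598, 0.0831, 0.2632]
ee_rot: [0.215, 0.977, -0.0, -0.0]
force: [0.6, 0.4, -0.6]
opening: 0.085
```

play_rows:
  increments:
    - [0.006,-0.033,0,0,0,0.01,0.085]
    - [0.006,-0.033,0,0,0,0.01,0.085]
    - [0.006,-0.033,0,0,0,0.01,0.085]
    - [0.006,-0.033,0,0,0,0.01,0.085]
    - [0.006,-0.033,0,0,0,0.01,0.085]
    - [0.006,-0.033,0,0,0,0.01,0.085]
    - [0.006,-0.033,-0.005,0,0,0.01,0.085]
    - [0.006,-0.033,-0.005,0,0,0.01,0.085]
    - [0.006,-0.033,-0.01,0,0,0.01,0.085]
    - [0.006,-0.033,-0.01,0,0,0.012,0.085]
    - [0.006,-0.033,-0.01,0,0,0,0.085]
    - [0.006,-0.033,-0.01,0,0,0,0.085]
    - [0.006,-0.033,-0.01,0,0,0,0.085]
    - [0.006,-0.033,0,0,0,0,0.085]
    - [0.006,-0.033,0,0,0,0,0.085]
    - [0.002,-0.033,0,0,0,0,0.085]
    - [0,0,0,0,0,0,0.085]
    - [0,0,0,0,0,0,0.085]

```text
clock: 3.5
tool_pos: [0.551, -0.444, 0.2024]
ee_rot: [0.166, 0.986, 0.0, -0.001]
force: [0.1, -0.4, -0.4]
opening: 0.0845
```

Run:
```python
from h import *
s=arm.state();print(s["clock"],s["tool_pos"],Ro.from_quat(s["ee_rot"]).as_matrix().round(3),s["force"],s["opening"])
p,d=viewer.capture("wrist");np.savez("w1.npz",p=p,d=d,pos=s["tool_pos"],q=s["ee_rot"]);cv2.imwrite("pics/w1.png",p[...,::-1])
c=cam("wrist",s);print(proj(c,[[.552,-.449,.018],[.6706,-.4904,.011]]))
```

```text
3.5 [ 0.55103438 -0.44400907  0.20235377] [[-0.945  0.327 -0.001]
 [ 0.327  0.945  0.001]
 [ 0.001  0.    -1.   ]] [ 0.06277683 -0.40107044 -0.35010038] 0.08448337584898799
[[277.92523059 188.94300534]
 [278.15947424 297.08699384]]
```

View pics/w1.png

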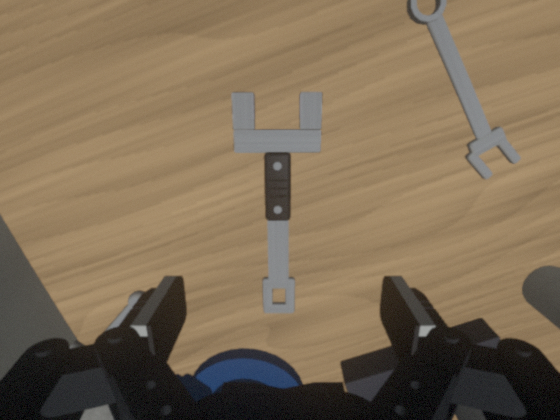

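The wrist view shows the grip at (278,187), the slot near (279,296) and the fork bar at (278,140). All of these lie in line with the tool, and the wrench is clear to the right at (490,150).

Run:
```python
from h import *
w=np.load("w1.npz");p,d=w["p"],w["d"];c=cam("wrist",dict(tool_pos=w["pos"],ee_rot=w["q"]))
m=(p.max(2)<85).astype(np.uint8);m[:145]=0;m[228:]=0;m[:,:255]=0;m[:,302:]=0
m=cv2.morphologyEx(m,cv2.MORPH_CLOSE,np.ones((7,7)))
n,l,st,ce=cv2.connectedComponentsWithStats(m);i=1+st[1:,4].argmax();print(ce[i],st[i])
cg=ce[i]
G=onplane(c,[cg],[0,0,.018],[0,0,1])[0];print("grip",G,"depth z",depthpts(c,[cg],d))
hsv=cv2.cvtColor(p,cv2.COLOR_RGB2HSV);sl=(hsv[284:308,268:291,1]>70);v,u=np.nonzero(sl)
e=[u.mean()+268,v.mean()+284];print("slot px",e,sl.sum())
E=onplane(c,[e],[0,0,.009],[0,0,1])[0];print("eye",E,np.linalg.norm((E-G)[:2]),np.degrees(np.arctan2(*(E-G)[[1,0]])))
print("tri top",tri(cam("top"),[[377.06,250.65]],c,[cg]))
print("tri eye top",tri(cam("top"),[[537/6-.42+300,102/6-.42+200]],c,[e]))
R=Ro.from_quat(w["q"]).as_matrix();print("tool x ang",np.degrees(np.arctan2(-R[1,0],-R[0,0])))
```

```text
[277.1928839  185.94194757] [ 265  152   25   68 1602]
grip [ 0.54891462 -0.44867952  0.018     ] depth z [[ 0.54870212 -0.44858958  0.01898795]]
slot px [np.float64(278.5), np.float64(295.0)] 154
eye [ 0.66934568 -0.48958067  0.009     ] 0.12718704275211273 -18.758663341055765
tri top [[ 0.55262478 -0.45061846  0.00252977  0.00128321]]
tri eye top [[ 0.67114591 -0.49085495  0.00599629  0.00125759]]
tool x ang -19.095559290187577
```

play_rows:
  increments:
    - [-0.003,-0.002,-0.022,0,0,0.003,0.085]
    - [-0.003,-0.0015,-0.022,0,0,0.003,0.085]
    - [0,0,-0.022,0,0,0,0.085]
    - [0,0,-0.022,0,0,0,0.085]
    - [0,0,-0.022,0,0,0,0.085]
    - [0,0,-0.022,0,0,0,0.085]
    - [0,0,-0.022,0,0,0,0.085]
    - [0,0,-0.022,0,0,0,0.085]
    - [0,0,-0.012,0,0,0,0.085]
    - [0,0,-0.008,0,0,0,0.085]
    - [0,0,-0.0025,0,0,0,0.085]
    - [0,0,0,0,0,0,0.085]
    - [0,0,0,0,0,0,0.085]

```text
clock: 4.85
tool_pos: [0.5462, -0.4474, 0.0058]
ee_rot: [0.162, 0.987, -0.0, 0.001]
force: [-0.5, -0.2, 0.3]
opening: 0.0851
```

play_rows:
  increments:
    - [0,0,0,0,0,0,0.015]
    - [0,0,0,0,0,0,0.015]
    - [0,0,0,0,0,0,0.015]
    - [0,0,0,0,0,0,0.015]
    - [0,0,0,0,0,0,0.015]
    - [0,0,0,0,0,0,0.015]
    - [0,0,0,0,0,0,0.015]
    - [0,0,0,0,0,0,0.015]

```text
clock: 5.65
tool_pos: [0.5459, -0.4473, 0.0052]
ee_rot: [0.162, 0.987, -0.0, 0.0]
force: [-0.7, 0.8, 5.3]
opening: 0.0242
```

play_rows:
  increments:
    - [0,0,0.005,0,0,0,0.015]
    - [0,0,0.015,0,0,0,0.015]
    - [0,0,0.025,0,0,0,0.015]
    - [0,0,0.025,0,0,0,0.015]
    - [0,0,0.025,0,0,0,0.015]
    - [0,0,0.025,0,0,0,0.015]
    - [0,0,0.025,0,0,0.0545,0.015]
    - [0,0,0.025,0,0,0.0545,0.015]
    - [0,0,0.025,0,0,0.0545,0.015]
    - [0,0,0.025,0,0,0.0545,0.015]
    - [0,0,0.025,0,0,0.0545,0.015]
    - [0,0,0.025,0,0,0.0545,0.015]
    - [0,0,0.01,0,0,0,0.015]

```text
clock: 6.95
tool_pos: [0.5458, -0.4476, 0.2881]
ee_rot: [-0.001, 1.0, -0.001, 0.001]
force: [0.1, -0.6, -4.3]
opening: 0.0246
```

play_rows:
  increments:
    - [-0.002,0.01,0,0,-0.098,0,0.015]
    - [-0.003,0.02,0,0,-0.098,0,0.015]
    - [-0.003,0.03,0,0,-0.098,0,0.015]
    - [-0.003,0.03,0,0,-0.098,0,0.015]
    - [-0.003,0.03,0,0,-0.098,0,0.015]
    - [-0.003,0.03,0,0,-0.098,0,0.015]
    - [-0.003,0.03,0,0,-0.098,0,0.015]
    - [-0.003,0.03,0,0,-0.099,0,0.015]
    - [-0.003,0.03,0,0,0,0,0.015]
    - [-0.003,0.03,0,0,0,0,0.015]
    - [-0.003,0.03,0,0,0,0,0.015]
    - [-0.003,0.03,0,0,0,0,0.015]
    - [-0.003,0.03,0,0,0,0,0.015]
    - [-0.003,0.03,0,0,0,0,0.015]
    - [-0.003,0.03,0,0,0,0,0.015]
    - [-0.003,0.03,0,0,0,0,0.015]
    - [0,0.03,0,0,0,0,0.015]
    - [0,0.03,0,0,0,0,0.015]
    - [0,0.01,0,0,0,0,0.015]
    - [0,0,0,0,0,0,0.015]

```text
clock: 8.95
tool_pos: [0.5138, -0.0886, 0.269]
ee_rot: [-0.005, 0.949, 0.003, 0.315]
force: [0.4, 1.0, -4.5]
opening: 0.0246
```

```bash
cat >> h.py <<'E'
O=np.array([.57805,.0737,0]);yw=.00136
xc=np.array([np.cos(yw),np.sin(yw),0]);yc=np.array([-np.sin(yw),np.cos(yw),0]);zc=np.array([0,0,1.])
B0=O+.206*xc+.302*zc;bx=(xc+zc)/2**.5;bz=(zc-xc)/2**.5;RB=np.c_[bx,yc,bz]
def rep():
    s=arm.state();R=Ro.from_quat(s["ee_rot"]).as_matrix()
    want=np.c_[-bx,yc,-bz]
    print("t",round(s["clock"],2),"pos",s["tool_pos"].round(4),"board mm",(RB.T@(s["tool_pos"]-B0)*1e3).round(1),"rot to want(world)",Ro.from_matrix(want@R.T).as_rotvec().round(4),"F",np.array(s["force"]).round(1),"Fboard",(RB.T@s["force"]).round(1),"op",round(s["opening"],4))
    return s
E
python3 - <<'E'
from h import *
rep()
for n in("top","side"):
    p,d=viewer.capture(n);np.savez(n+"1.npz",p=p,d=d);cv2.imwrite(f"pics/{n}1.png",p[...,::-1])
E
```

```text
t 8.95 pos [ 0.5138 -0.0886  0.269 ] board mm [-214.6 -162.2  167.9] rot to want(world) [-0.0012 -0.1454 -0.0108] F [ 0.4  1.  -4.5] Fboard [-2.9  1.  -3.5] op 0.0246
```

play_rows:
  increments:
    - [0,0.0162,0,0,-0.0146,-0.001,0.015]
    - [0,0.0162,0,0,-0.0146,-0.001,0.015]
    - [0,0.0162,0,0,-0.0146,-0.001,0.015]
    - [0,0.0162,0,0,-0.0146,-0.001,0.015]
    - [0,0.0162,0,0,-0.0146,-0.001,0.015]
    - [0,0.0162,0,0,-0.0146,-0.001,0.015]
    - [0,0.0162,0,0,-0.0146,-0.001,0.015]
    - [0,0.0162,0,0,-0.0146,-0.001,0.015]
    - [0,0.0162,0,0,-0.0146,-0.001,0.015]
    - [0,0.0162,0,0,-0.014,-0.002,0.015]
    - [0.002,0,-0.0178,0,0,0,0.015]
    - [0.002,0,-0.0178,0,0,0,0.015]
    - [0.002,0,-0.0178,0,0,0,0.015]
    - [0.002,0,-0.0178,0,0,0,0.015]
    - [0.002,0,-0.0178,0,0,0,0.015]
    - [0.002,0,-0.0178,0,0,0,0.015]
    - [0.002,0,-0.0178,0,0,0,0.015]
    - [0.002,0,-0.0178,0,0,0,0.015]
    - [0,0,0,0,0,0,0.015]

```text
clock: 10.95
tool_pos: [0.5424, 0.0223, 0.2342]
ee_rot: [0.003, 0.959, -0.004, 0.282]
force: [0.0, -0.9, -4.0]
opening: 0.0245
```

Run:
```python
from h import *
rep()
p,d=viewer.capture("top");np.savez("top2.npz",p=p,d=d)
q,d=viewer.capture("side");np.savez("side2.npz",p=q,d=d)
a=cv2.resize(p[130:280,140:300],None,fx=2.7,fy=4*2.7/4,interpolation=cv2.INTER_CUBIC)
b=cv2.resize(q[90:290,240:400],(324,405),interpolation=cv2.INTER_CUBIC)
cv2.imwrite("pics/ts2.png",np.hstack([a[:405],b])[...,::-1])
```

```text
t 10.95 pos [0.5424 0.0223 0.2342] board mm [-218.9  -51.4  123. ] rot to want(world) [ 0.0054 -0.2127  0.0102] F [ 0.  -0.9 -4. ] Fboard [-2.8 -0.9 -2.8] op 0.0245
```

View pics/ts2.png

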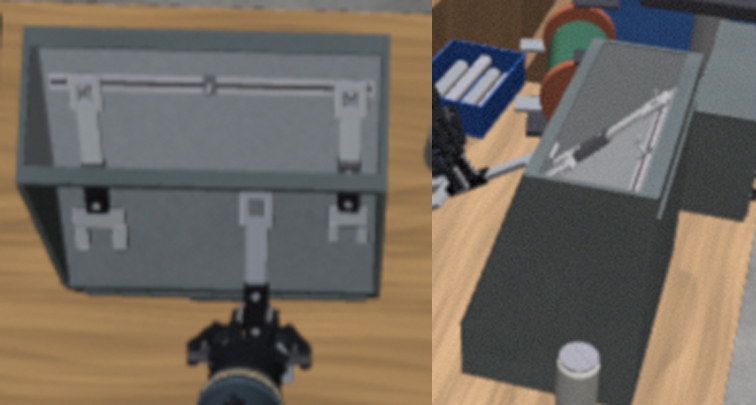

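The crop shows the held gauge with its eye at (256,208), just in front of the lip and about 50 mm right of the hook at (210,85). Part of the turn and shift was not reached, so I'll check the joints.

Run:
```python
from h import *
s=rep();print(s["qpos"].round(3),s["qd"].round(3))
lo=np.array([-2.76,-.34,-1.52,.19,-1.09,.17,-2.82]);hi=np.array([2.76,2.15,1.57,2.46,4.23,1.99,2.82])
print((s["qpos"]-lo).round(2),(hi-s["qpos"]).round(2))
```

```text
t 11.05 pos [0.5421 0.0223 0.2349] board mm [-218.6  -51.3  123.7] rot to want(world) [ 0.0056 -0.2114  0.0099] F [ 0.1  0.2 -3.8] Fboard [-2.6  0.2 -2.8] op 0.0247
[-0.935  0.265  0.925  2.318 -1.085  0.172  2.509] [-0.043 -0.007  0.033  0.005 -0.002 -0.     0.003]
[1.82 0.6  2.45 2.13 0.   0.   5.33] [3.7  1.89 0.64 0.14 5.32 1.82 0.31]
```

```bash
cat > kin.py <<'E'
import numpy as np, itertools
from scipy.spatial.transform import Rotation as Ro
from scipy.optimize import least_squares
def rz(t):return Ro.from_rotvec([0,0,t])
def ry(t):return Ro.from_rotvec([0,t,0])
LO=np.array([-2.76,-.34,-1.52,.19,-1.09,.17,-2.82]);HI=np.array([2.76,2.15,1.57,2.46,4.23,1.99,2.82])
def fk(q,P,S):
    h,a,b,c,psi,phi,o2,o4,o6=P;e=np.array([0,0,1.])
    R=rz(psi+S[0]*q[0])*ry(q[1]);p=np.array([0,0,h])
    R=R*rz(S[1]*q[2]);p=p+R.apply([o2,0,a])
    R=R*ry(q[3])*rz(S[2]*q[4]);p=p+R.apply([o4,0,b])
    R=R*ry(q[5])*rz(S[3]*q[6]);p=p+R.apply([o6,0,c])
    return p,R*rz(phi)
E
cat > data.py <<'E'
D=[([-1.22083673,0.57651,0.0248621,1.43790188,-0.01499547,1.12895807,-0.05650958],[0.28351475,0.61209346,0.23046007],[2.15177920e-01,9.76574538e-01,-7.86501941e-04,-1.24033278e-04])]
E
python3 - <<'E'
from kin import *;from data import D
from rig import arm
s=arm.state();D.append((list(s["qpos"]),list(s["tool_pos"]),list(s["ee_rot"])))
open("data.py","a").write("D.append(%r)\n"%((list(map(float,D[-1][0])),list(map(float,D[-1][1])),list(map(float,D[-1][2]))),))
out=[]
for S in itertools.product([1,-1],repeat=4):
  for psi in (0,np.pi/2,np.pi,-np.pi/2):
    for phi in (0,np.pi/2,np.pi,-np.pi/2):
      def f(x):
        r=[]
        for q,p,o in D:
            pp,R=fk(q,np.r_[x,0,0,0],S);r+=list(pp-p)+list((R*Ro.from_quat(o).inv()).as_rotvec()*.3)
        return r
      w=least_squares(f,[.34,.4,.4,.25,psi,phi]);out.append((w.cost,S,w.x))
out.sort(key=lambda t:t[0])
for o in out[:5]:print(o[0],o[1],o[2].round(4))
E
```

```text
7.174143587117728e-05 (-1, -1, -1, -1) [ 0.2881  0.5866  0.3928  0.379  -0.0682  1.5081]
7.174143587117786e-05 (-1, -1, -1, -1) [ 0.2881  0.5866  0.3928  0.379  -0.0682  1.5081]
7.174143587117786e-05 (-1, -1, -1, -1) [ 0.2881  0.5866  0.3928  0.379  -0.0682  1.5081]
7.174143587117805e-05 (-1, -1, -1, -1) [ 0.2881  0.5866  0.3928  0.379  -0.0682  1.5081]
7.174143587117828e-05 (-1, -1, -1, -1) [ 0.2881  0.5866  0.3928  0.379  -0.0682  1.5081]
```

play_rows:
  increments:
    - [-0.005,0,0.01,0,0.03,0,0.015]
    - [-0.005,0,0.02,0,0.03,0,0.015]
    - [-0.005,0,0.02,0,0.03,0,0.015]
    - [0,0,0.02,0,0.03,0,0.015]
    - [0,0,0.02,0,0.03,0,0.015]
    - [0,0,0.02,0,0.03,0,0.015]
    - [0,0,0.02,0,0.03,0,0.015]
    - [0,0,0,0,0,0,0.015]

```text
clock: 11.85
tool_pos: [0.5288, 0.0237, 0.3676]
ee_rot: [0.001, 0.983, -0.003, 0.183]
force: [0.9, -0.2, -5.4]
opening: 0.0241
```

```bash
cat > fit.py <<'E'
from kin import *
import data
from rig import arm
from h import rep
s=rep();print(s["qpos"].round(3))
data.D.append((s["qpos"],s["tool_pos"],s["ee_rot"]))
open("data.py","a").write("D.append(%r)\n"%(tuple(list(map(float,v)) for v in data.D[-1]),))
S=(-1,-1,-1,-1)
# offsets: lateral (y) at shoulder, elbow, wrist
def fk2(q,P):
    h,a,b,c,psi,phi,y1,y2,y3=P
    R=rz(psi-q[0])*ry(q[1]);p=np.array([0,0,h])
    R=R*rz(-q[2]);p=p+R.apply([0,y1,a])
    R=R*ry(q[3])*rz(-q[4]);p=p+R.apply([0,y2,b])
    R=R*ry(q[5])*rz(-q[6]);p=p+R.apply([0,y3,c])
    return p,R*rz(phi)
def res(x):
    r=[]
    for q,p,o in data.D:
        pp,R=fk2(q,x);r+=list(pp-p)+list((R*Ro.from_quat(o).inv()).as_rotvec()*.3)
    return r
w=least_squares(res,[.29,.5,.39,.37,0,1.57,0,0,0]);print(w.cost,w.x.round(4));print(np.array(res(w.x)).reshape(-1,6).round(4))
np.save("P.npy",w.x)
E
python3 fit.py
```

```text
t 11.85 pos [0.5288 0.0237 0.3676] board mm [-134.1  -49.9  226.9] rot to want(world) [ 0.0061 -0.417   0.0055] F [ 0.9 -0.2 -5.4] Fboard [-3.2 -0.2 -4.4] op 0.0241
[-1.346  0.305  1.545  1.923 -0.459  0.878  1.947]
1.4641708468315934e-05 [ 0.2649  0.5785  0.3982  0.3516 -0.0106  1.561  -0.0328  0.0053 -0.0113]
[[-0.0007  0.0004 -0.0027  0.      0.     -0.0002]
 [-0.0006  0.0024  0.0012 -0.0016  0.     -0.0007]
 [ 0.0001 -0.0027  0.0015 -0.0011  0.     -0.0004]]
```

```bash
cat > fit2.py <<'E'
from kin import *
import data
def fk2(q,P):
    h,a,b,c,y0,y1,y2,psi,dphi=P
    R=rz(psi-q[0])*ry(q[1]);p=np.array([0,0,h])+R.apply([0,y0,0])
    R=R*rz(-q[2]);p=p+R.apply([0,y1,a])
    R=R*ry(q[3])*rz(-q[4]);p=p+R.apply([0,y2,b])
    R=R*ry(q[5])*rz(-q[6]);p=p+R.apply([0,0,c])
    return p,R*rz(np.pi/2+dphi)
def res(x):
    r=[]
    for q,p,o in data.D:
        pp,R=fk2(q,x);r+=list(pp-p)+list((R*Ro.from_quat(o).inv()).as_rotvec()*.3)
    return r
if __name__=="__main__":
    w=least_squares(res,[.29,.5,.39,.37,0,0,0,0,0]);print(w.cost,w.x.round(4));print(np.array(res(w.x)).reshape(-1,6).round(4))
    np.save("P.npy",w.x)
E
python3 fit2.py
python3 - <<'E'
import numpy as np
from fit2 import *
from h import B0,bx,yc,bz
P=np.load("P.npy")
want=Ro.from_matrix(np.c_[-bx,yc,-bz]); flip=want*rz(np.pi)
rng=np.random.default_rng(0)
M=.05
for name,W in(("camera down",want),("camera up",flip)):
  for X in [(-304,56),(-220,40),(-125,32),(-137,6)]:
    p=B0+X[0]/1e3*bx+X[1]/1e3*bz;sols=[]
    for k in range(60):
        q0=rng.uniform(LO,HI)
        f=lambda q:np.r_[(fk2(q,P)[0]-p)*3,(fk2(q,P)[1]*W.inv()).as_rotvec()]
        w=least_squares(f,q0,bounds=(LO+M,HI-M),max_nfev=60)
        if w.cost<1e-8:sols.append(w.x)
    sols=np.array(sols);print(name,X,len(sols))
    if len(sols):
        o=sols[np.argsort(sols[:,2])];print(o[::max(1,len(o)//5)].round(2))
E
```

```text
2.4432826745570407e-18 [ 2.667e-01  5.873e-01  3.913e-01  3.612e-01 -1.500e-02 -3.150e-02
 -4.000e-04 -0.000e+00 -0.000e+00]
[[ 0. -0. -0. -0. -0.  0.]
 [-0.  0. -0. -0.  0. -0.]
 [ 0. -0.  0. -0.  0. -0.]]Traceback (most recent call last):
  File "<stdin>", line 14, in <module>
    return func(*args, **kwargs)
    raise ValueError("Initial guess is outside of provided bounds")
ValueError: Initial guess is outside of provided bounds
```

Now the kinematic model fits exactly. Next are the feasible joint solutions along the insertion path.

```bash
cat > ik.py <<'E'
from fit2 import *
from h import B0,bx,yc,bz
P=np.load("P.npy");M=.05
want=Ro.from_matrix(np.c_[-bx,yc,-bz]); flip=want*rz(np.pi)
def err(q,p,W):
    a,R=fk2(q,P);return np.r_[(a-p)*3,(R*W.inv()).as_rotvec()]
def ik(p,W,q0,reg=0.0):
    q0=np.array(q0,float)
    w=least_squares(lambda q:np.r_[err(q,p,W),reg*(q-q0)],np.clip(q0,LO+M+.001,HI-M-.001),bounds=(LO+M,HI-M),max_nfev=80)
    return w.x,np.linalg.norm(err(w.x,p,W))
E
python3 - <<'E'
from ik import *
rng=np.random.default_rng(0)
for name,W in(("camera down",want),("camera up",flip)):
  for X in [(-304,56),(-220,40),(-125,32),(-137,6)]:
    p=B0+X[0]/1e3*bx+X[1]/1e3*bz;sols=[]
    for k in range(40):
        q,e=ik(p,W,rng.uniform(LO,HI))
        if e<2e-4:sols.append(q)
    sols=np.array(sols);print(name,X,len(sols))
    if len(sols):
        o=sols[np.argsort(sols[:,2])];print(o[::max(1,len(o)//6)].round(2))
E
```

```text
camera down (-304, 56) 0
camera down (-220, 40) 29
[[ 0.5   0.69 -1.29  2.41  1.96  1.05 -0.58]
 [ 0.42  0.61 -1.13  2.41  2.02  0.93 -0.67]
 [ 0.4   0.59 -1.09  2.41  2.04  0.9  -0.69]
 [ 0.4   0.59 -1.09  2.41  2.04  0.9  -0.69]
 [ 0.4   0.59 -1.09  2.41  2.04  0.9  -0.69]
 [ 0.4   0.59 -1.09  2.41  2.04  0.9  -0.69]
 [ 0.4   0.59 -1.09  2.41  2.04  0.9  -0.69]
 [ 0.4   0.59 -1.09  2.41  2.04  0.9  -0.69]]
camera down (-125, 32) 25
[[ 0.59  0.67 -1.36  2.17  1.78  0.95 -0.24]
 [ 0.47  0.53 -1.09  2.17  1.81  0.73 -0.34]
 [ 0.26  0.42 -0.74  2.18  1.89  0.53 -0.47]
 [-0.    0.37 -0.37  2.19  2.03  0.38 -0.65]
 [-0.18  0.36 -0.13  2.2   2.18  0.3  -0.81]
 [-0.25  0.36 -0.05  2.2   2.25  0.28 -0.89]
 [-0.92  0.53  0.96  2.22  4.04  0.35 -2.77]]
camera down (-137, 6) 26
[[ 0.59  0.8  -1.43  2.18  1.84  1.09 -0.24]
 [ 0.5   0.65 -1.19  2.18  1.87  0.86 -0.35]
 [ 0.4   0.57 -0.99  2.18  1.91  0.72 -0.43]
 [-0.02  0.43 -0.35  2.2   2.17  0.42 -0.79]
 [-0.18  0.42 -0.13  2.2   2.33  0.35 -0.97]
 [-0.26  0.41 -0.03  2.21  2.43  0.32 -1.08]
 [-0.51  0.44  0.33  2.21  2.94  0.26 -1.63]]
camer
[... 561 characters left out ...]

 [ 0.21  0.41 -0.66  2.18  1.91  0.5   2.64]
 [-0.06  0.36 -0.3   2.19  2.06  0.36  2.45]
 [-0.39  0.36  0.14  2.2   2.46  0.23  2.02]
 [-0.77  0.44  0.68  2.21  3.61  0.23  0.83]
 [-0.92  0.53  0.95  2.22  4.03  0.35  0.38]
 [-0.99  0.61  1.11  2.22  4.18  0.47  0.21]]
camera up (-137, 6) 17
[[ 0.47  0.62 -1.13  2.18  1.88  0.82  2.77]
 [ 0.46  0.6  -1.09  2.18  1.89  0.79  2.75]
 [ 0.19  0.47 -0.65  2.19  2.02  0.54  2.55]
 [-0.48  0.43  0.28  2.21  2.86  0.26  1.6 ]
 [-0.7   0.49  0.6   2.22  3.47  0.28  0.97]
 [-0.72  0.5   0.65  2.22  3.54  0.29  0.88]
 [-0.98  0.74  1.18  2.23  4.15  0.61  0.19]
 [-0.99  0.77  1.22  2.23  4.18  0.66  0.15]
 [-0.99  0.77  1.23  2.23  4.18  0.66  0.15]]
```

```bash
cat > sim.py <<'E'
from ik import *
LIM=.7*np.array([2.22,2.22,3.01,3.01,3.14,3.14,3.14])
def jac(q,eps=1e-6):
    p0,R0=fk2(q,P);J=np.zeros((6,7))
    for i in range(7):
        d=q.copy();d[i]+=eps;p,R=fk2(d,P);J[:3,i]=(p-p0)/eps;J[3:,i]=(R*R0.inv()).as_rotvec()/eps
    return J
def play(q,rows,lam=.05,n=4,knull=0,rest=None,w=None,mode="reach"):
    """rows accumulate on target from where prior row left (actual)"""
    q=np.array(q,float);W=np.ones(7) if w is None else np.array(w)
    for r in rows:
        p,R=fk2(q,P);tp=p+np.array(r[:3]);tR=Ro.from_rotvec(r[3:6])*R
        qs=q.copy()
        for k in range(n):
            p,R=fk2(q,P);e=np.r_[tp-p,(tR*R.inv()).as_rotvec()]
            J=jac(q);JW=J*W
            dq=W*(JW.T@np.linalg.solve(JW@JW.T+lam**2*np.eye(6),e))
            if knull: 
                N=np.eye(7)-np.linalg.pinv(J)@J;dq+=N@(knull*(rest-q))
            q=np.clip(q+dq,LO,HI)
        d=q-qs;s=min(1,np.min(LIM*.1/np.maximum(abs(d),1e-9)));q=qs+s*d
    return q
A=[[.011,-.033,.004,0,0,0]]*8+[[.011,-.033,0,0,0,0]]*8
Bm=[[.006,-.033,0,0,0,.01]]*6+[[.006,-.033,-.005,0,0,.01]]*2+[[.006,-.033,-.01,0,0,.01]]*2+[[.006,-.033,-.01,0,0,0]]*3+[[.006,-.033,0,0,0,0]]*2+[[.002,-.033,0,0,0,0]]
C=[[-.003,-.002,-.022,0,0,.003]]*2+[[0,0,-.022,0,0,0]]*6+[[0,0,-.012,0,0,0],[0,0,-.008,0,0,0]]
L=[[0,0,.02,0,0,0]]*2+[[0,0,.025,0,0,0]]*4+[[0,0,.025,0,0,.0545]]*6
T=[[-.003,.025,0,0,-.098,0]]*8+[[-.003,.03,0,0,0,0]]*8+[[0,.03,0,0,0,0]]*2+[[0,.01,0,0,0,0]]
U=[[0,.0162,0,0,-.0146,-.001]]*10+[[.002,0,-.0178,0,0,0]]*8
V=[[-.005,0,.01,0,.03,0]]+[[-.005,0,.02,0,.03,0]]*2+[[0,0,.02,0,.03,0]]*4
E
python3 - <<'E'
from sim import *
import data
q0=np.array(data.D[0][0]);print("true",np.round(data.D[1][0],2),np.round(data.D[2][0],2))
rests={"start":q0,"mid":(LO+HI)/2}
for lam in (.01,.05,.1,.2):
  q=q0
  for seg in (A,Bm,C,L,T,U):q=play(q,seg,lam)
  print(lam,q.round(2), play(data.D[1][0],V,lam).round(2))
for rn,r in rests.items():
 for k in (.02,.1):
  q=q0
  for seg in (A,Bm,C,L,T,U):q=play(q,seg,.05,knull=k,rest=r)
  print(rn,k,q.round(2),play(data.D[1][0],V,.05,knull=k,rest=r).round(2))
q=q0
for n,seg in zip("ABCLTU",(A,Bm,C,L,T,U)):
  q=play(q,seg,.05);print(n,q.round(2),fk2(q,P)[0].round(3))
E
```

```text
true [-0.94  0.26  0.93  2.32 -1.09  0.17  2.51] [-1.35  0.3   1.54  1.92 -0.46  0.88  1.95]
0.01 [-0.09  0.49 -0.81  2.46  2.11  0.81 -1.32] [-1.33  0.37  1.57  1.93 -0.56  0.92  2.05]
0.05 [ 1.96 -0.29 -1.52  2.46  0.24  0.17  0.55] [-1.32  0.37  1.57  1.93 -0.57  0.92  2.06]
0.1 [ 1.09 -0.05 -1.52  2.46 -1.08  0.17  1.78] [-1.28  0.38  1.57  1.94 -0.6   0.9   2.1 ]
0.2 [ 0.48 -0.   -1.24  2.46 -1.09  0.17  2.08] [-1.11  0.38  1.39  2.03 -0.67  0.76  2.2 ]
start 0.02 [-0.34  0.39 -0.54  2.46  2.21  0.66 -1.35] [-1.21  0.11  1.16  1.93 -0.09  0.81  1.54]
start 0.1 [-0.17  0.4  -0.66  2.46  2.04  0.57 -1.21] [-0.56  0.08  0.42  2.03  0.    0.63  1.42]
mid 0.02 [-0.41  0.55 -0.8   2.46  1.7   1.08 -1.16] [-0.94  0.07  0.83  1.95 -0.01  0.77  1.45]
mid 0.1 [-0.22  0.46 -0.58  2.46  1.94  0.99 -1.19] [-0.16  0.12 -0.02  2.13  0.04  0.46  1.36]
A [-0.43  0.24  0.19  1.92 -0.05  0.99  0.92] [0.46  0.084 0.262]
B [ 0.47  0.66  0.26  1.38 -0.18  1.12  1.99] [ 0.552 -0.444  0.202]
C [ 0.51  0.86  0.2   1.56 -0.23  0.75  2.05] [ 0.546 -0.448  0.006]
L [ 0.52  0.59  0.19  1.24 -0.11  1.31  2.28] [ 0.546 -0.448  0.296]
T [ 0.59 -0.01 -0.8   2.39 -0.37  0.17  1.58] [0.453 0.08  0.273]
U [ 1.96 -0.29 -1.52  2.46  0.24  0.17  0.55] [ 0.348 -0.223  0.257]
```

```bash
cat > plan.py <<'E'
from sim import *
import sys
def bp(x,y,z):return B0+x/1e3*bx+y/1e3*yc+z/1e3*bz
def follow(q,wps,lam,step=.02,ang=.08,log=None,knull=0,rest=None):
    """drive toward waypoints (p,R) in commanded increments; returns q, min margin, rows"""
    rows=[];mar=9;p,R=fk2(q,P)
    for tp,tR in wps:
        p,R=fk2(q,P)
        rv=(tR*R.inv()).as_rotvec();n=int(max(1,np.ceil(max(np.linalg.norm(tp-p)/step,np.linalg.norm(rv)/ang))))
        r=np.r_[(tp-p)/n,rv/n]
        for i in range(n):
            q=play(q,[r],lam,n=2,knull=knull,rest=rest);rows.append(r);mar=min(mar,np.min(np.minimum(q-LO,HI-q)))
    p,R=fk2(q,P);tp,tR=wps[-1]
    return q,mar,rows,np.linalg.norm(p-tp),np.linalg.norm((tR*R.inv()).as_rotvec())
INS=[(bp(-222,0,60),want),(bp(-200,0,34),want),(bp(-125,0,32),want),(bp(-130,0,5),want),(bp(-140,0,5),want)]
STAND=(bp(-225,0,140),want)
E
cat > search.py <<'E'
from plan import *
from rig import arm
q0=arm.state()["qpos"].copy()
from multiprocessing import Pool
def cand(seed):
    rng=np.random.default_rng(seed)
    pit=rng.uniform(.1,.9);roll=rng.uniform(-1.1,1.1);yaw=rng.uniform(-.6,.6)
    pos=np.array([rng.uniform(.42,.52),rng.uniform(-.1,.2),rng.uniform(.33,.5)])
    base=want*Ro.identity()
    via=(pos,rz(yaw)*ry(.785-pit)*Ro.from_rotvec(roll*bx)*want)
    pit2=rng.uniform(.5,1.1);roll2=roll*rng.uniform(0,1.2)
    pos2=np.array([rng.uniform(.44,.52),rng.uniform(-.1,.2),rng.uniform(.33,.45)])
    via2=(pos2,rz(yaw*rng.uniform(0,1))*ry(.785-pit2)*Ro.from_rotvec(roll2*bx)*want)
    up=(bp(-200,0,170),want)
    try:
        q,m,r,ep,er=follow(q0,[via,via2,up,STAND],.03)
        if ep>.03 or er>.15:return None
        q2,m2,r2,ep2,er2=follow(q,INS,.03,step=.01)
        return (ep2+.3*er2-.05*min(m,.2)-.3*min(m2,.1)+.0003*len(r),seed,m,m2,ep,er,ep2,er2,len(r),via,via2,q,q2)
    except Exception: return None
if __name__=="__main__":
    import os
    with Pool() as po:res=[x for x in po.map(cand,range(300)) if x]
    res.sort(key=lambda x:x[0]);print(os.cpu_count(),len(res))
    for x in res[:6]:print(np.round(x[0],4),x[1],np.round(x[2:9],3),x[9][0].round(3),x[9][1].as_rotvec().round(2),x[10][0].round(3),x[11].round(2),x[12].round(2))
E
time OMP_NUM_THREADS=1 timeout 300 python3 search.py
```

```text
4 11
0.006 138 [0.0e+00 9.0e-03 2.6e-02 5.2e-02 0.0e+00 0.0e+00 2.9e+01] [0.514 0.159 0.431] [-0.32  2.48  0.83] [0.446 0.097 0.373] [ 0.42  0.15 -0.94  2.45  1.77  0.44 -0.52] [ 0.32  0.52 -0.86  2.19  1.96  0.65 -0.51]
0.0072 13 [0.0e+00 1.1e-02 2.7e-02 6.5e-02 0.0e+00 0.0e+00 3.5e+01] [ 0.446 -0.077  0.491] [-0.81  2.17  1.1 ] [0.513 0.195 0.364] [-0.08  0.09 -0.36  2.44  1.79  0.31 -0.51] [-0.    0.43 -0.38  2.2   2.17  0.43 -0.78]
0.0073 71 [0.0e+00 3.0e-03 2.3e-02 4.7e-02 0.0e+00 0.0e+00 2.7e+01] [ 0.483 -0.039  0.338] [-0.46  2.81  0.15] [ 0.487 -0.088  0.427] [-0.08  0.12 -0.36  2.45  1.89  0.36 -0.64] [-0.02  0.43 -0.36  2.2   2.18  0.43 -0.8 ]
0.0084 184 [0.0e+00 0.0e+00 2.3e-02 1.0e-02 0.0e+00 0.0e+00 2.8e+01] [0.492 0.141 0.37 ] [-0.71  2.97  0.32] [0.459 0.113 0.409] [-0.47  0.12  0.05  2.46  2.12  0.33 -0.88] [-0.27  0.42 -0.02  2.21  2.46  0.32 -1.11]
0.0093 58 [0.0e+00 0.0e+00 2.4e-02 3.2e-02 0.0e+00 0.0e+00 3.1e+01] [0.441 0.154 0.354] [0.19 2.49 1.03] [0.482 0.178 0.394] [-0.19  0.17 -0.29  2.46  2.16  0.44 -0.94] [-0.12  0.42 -0.22  2.21  2.28  0.38 -0.91]
0.0099 12 [0.0e+00 0.0e+00 1.4e-02 1.3e-02 0.0e+00 0.0e+00 3.3e+01] [0.438 0.005 0.369] [0.25 2.41 1.2 ] [0.512 0.157 0.33 ] [ 0.12  0.18 -0.65  2.46  2.01  0.49 -0.8 ] [ 0.12  0.45 -0.54  2.2   2.08  0.5  -0.67]
real	0m27.391s
user	1m37.810s
sys	0m0.359s
```

```bash
sed -i 's/^INS=.*/T=lambda a:ry(a)*want\nINS=[(bp(-200,0,75),T(.08)),(bp(-185,0,34),want),(bp(-125,0,32),want),(bp(-130,0,5),want),(bp(-140,0,5),want)]/; s/^STAND=.*/STAND=(bp(-210,0,125),T(.17))/' plan.py
sed -i 's/up=(bp(-200,0,170),want)/up=(bp(-205,0,165),T(.2))/' search.py
python3 - <<'E'
s=open("search.py").read()
s=s.replace("""        return (ep2""","""        tot=0;ms=[]
        for lam in (.01,.08):
            qa,ma,_,a,b=follow(q0,[via,via2,up,STAND],lam);qb,mb,_,c,d=follow(qa,INS,lam,step=.01);tot+=c+.3*d+.3*a+.1*b;ms.append(mb)
        m2=min(m2,*ms)
        return (tot+ep2""").replace("range(300)","range(1000,1450)")
open("search.py","w").write(s)
E
time OMP_NUM_THREADS=1 timeout 500 python3 search.py
```

```text
4 68
0.0189 1400 [0.0e+00 0.0e+00 2.0e-03 1.0e-03 0.0e+00 0.0e+00 3.6e+01] [ 0.52  -0.043  0.452] [0.39 2.2  1.17] [0.486 0.003 0.444] [-0.15  0.18 -0.24  2.29  1.23  0.26  0.06] [-0.01  0.43 -0.37  2.2   2.17  0.43 -0.79]
0.2681 1347 [0.0e+00 0.0e+00 3.0e-03 4.0e-03 0.0e+00 0.0e+00 2.8e+01] [ 0.474 -0.082  0.373] [-0.78  2.89  0.2 ] [0.475 0.038 0.382] [-0.53  0.18  0.22  2.3   1.07  0.17  0.22] [-0.2   0.42 -0.11  2.21  2.37  0.35 -1.01]
0.2717 1320 [0.0e+00 0.0e+00 1.0e-03 0.0e+00 0.0e+00 0.0e+00 3.1e+01] [ 0.499 -0.078  0.35 ] [-0.58  2.78  0.56] [0.472 0.144 0.374] [ 0.32  0.23 -0.8   2.28  1.33  0.41 -0.03] [ 0.28  0.51 -0.79  2.19  1.98  0.61 -0.54]
0.2725 1351 [0.0e+00 0.0e+00 5.0e-03 1.1e-02 0.0e+00 0.0e+00 2.4e+01] [0.476 0.078 0.365] [-0.27  2.66  0.67] [0.484 0.076 0.437] [-0.56  0.18  0.26  2.3   1.05  0.17  0.25] [-0.21  0.42 -0.09  2.21  2.39  0.34 -1.03]
0.2759 1299 [0.0e+00 0.0e+00 2.0e-03 1.0e-03 0.0e+00 0.0e+00 3.7e+01] [0.471 0.173 0.405] [-0.11  2.41  1.32] [0.511 0.183 0.409] [-0.33  0.17 -0.02  2.3   1.17  0.22  0.12] [-0.1   0.42 -0.25  2.21  2.26  0.39 -0.88]
0.2772 1080 [0.0e+00 0.0e+00 3.0e-03 2.0e-03 0.0e+00 0.0e+00 4.3e+01] [0.467 0.199 0.391] [-0.47  2.17  0.93] [0.456 0.149 0.444] [ 0.26  0.21 -0.71  2.28  1.3   0.38  0.  ] [ 0.23  0.49 -0.72  2.2   2.01  0.58 -0.58]
real	1m0.418s
user	3m46.031s
sys	0m0.193s
```

```bash
cat > show.py <<'E'
from search import *
def vias(seed):
    r=None
    import search
    class S(Exception):pass
    box={}
    old=search.follow
    def f(q,w,*a,**k):box["w"]=w;raise S()
    search.follow=f;cand(seed);search.follow=old
    return box["w"]
if __name__=="__main__":
    w=vias(int(sys.argv[1]))
    for tp,tR in w:print("wp",repr(tp.round(4)),repr(tR.as_quat().round(4)))
    for lam in(.01,.03):
        q=q0
        for x in w:
            q,m,r,ep,er=follow(q,[x],lam);print(len(r),r[0].round(4),"q",q.round(2),"m",round(m,3),"err",round(ep,3),round(er,3),"R*gx",(-fk2(q,P)[1].as_matrix()[:,0]).round(2))
E
python3 show.py 1400
```

```text
wp array([ 0.5199, -0.0433,  0.4516]) array([0.1479, 0.8307, 0.4409, 0.3061])
wp array([0.486 , 0.0026, 0.4444]) array([0.2142, 0.9134, 0.0378, 0.3441])
wp array([0.5224, 0.0736, 0.2737]) array([-6.000e-04,  9.575e-01,  3.000e-04,  2.885e-01])
wp array([0.5472, 0.0737, 0.2419]) array([-6.000e-04,  9.530e-01,  3.000e-04,  3.029e-01])
13 [-0.0007 -0.0052  0.0065  0.0745 -0.0241 -0.0101] q [-1.46 -0.34  1.53  2.22 -1.09  0.67  2.6 ] m 0.0 err 0.141 0.357 R*gx [ 0.81 -0.21  0.55]
12 [-0.0006 -0.0074  0.002  -0.0464  0.013  -0.0582] q [ 0.13 -0.21 -0.28  2.1   0.15  0.56  0.9 ] m 0.0 err 0.007 0.063 R*gx [ 0.7  -0.39  0.6 ]
10 [ 0.004   0.0067 -0.0166 -0.0217  0.0116  0.0335] q [ 0.07  0.1  -0.48  2.26  0.84  0.35  0.44] m 0.156 err 0.0 0.0 R*gx [0.83 0.   0.55]
3 [ 0.0082  0.     -0.0106 -0.     -0.01   -0.    ] q [-0.04  0.19 -0.36  2.29  1.28  0.29  0.01] m 0.121 err 0.0 0.0 R*gx [0.82 0.   0.58]
13 [-0.0007 -0.0052  0.0065  0.0745 -0.0241 -0.0101] q [-1.35 -0.34  1.53  2.14 -0.97  0.66  2.29] m 0.0 err 0.053 0.138 R*gx [ 0.79 -0.42  0.44]
10 [-0.0041 -0.0003  0.001  -0.0613  0.013  -0.0433] q [ 0.03 -0.2  -0.19  2.1   0.18  0.54  0.84] m 0.09 err 0.005 0.058 R*gx [ 0.68 -0.42  0.6 ]
10 [ 0.0032  0.0073 -0.017  -0.0246  0.0132  0.036 ] q [-0.04  0.1  -0.36  2.26  0.8   0.34  0.49] m 0.162 err 0.001 0.001 R*gx [0.83 0.   0.55]
3 [ 0.0083  0.0003 -0.0109 -0.0001 -0.0101 -0.0001] q [-0.15  0.18 -0.24  2.29  1.23  0.26  0.06] m 0.093 err 0.002 0.001 R*gx [0.82 0.   0.58]
```

```bash
cat > search2.py <<'E'
from plan import *
import plan
from rig import arm
from multiprocessing import Pool
q0=arm.state()["qpos"].copy()
HI2=HI.copy();HI2[2]=1.75
def run(q,wps,lam):
    mar=9;n0=0
    for k,w in enumerate(wps):
        p,R=fk2(q,P);rv=(w[1]*R.inv()).as_rotvec();n=int(max(1,np.ceil(max(np.linalg.norm(w[0]-p)/.025,np.linalg.norm(rv)/.1))));n0+=n
        for i in range(n):
            q=play(q,[np.r_[(w[0]-p)/n,rv/n]],lam,n=2);mar=min(mar,np.min(np.minimum(q-LO,HI2-q)))
            if mar<.03:return None
    p,R=fk2(q,P);return q,mar,n0,np.linalg.norm(p-w[0])+.3*np.linalg.norm((w[1]*R.inv()).as_rotvec())
def vias(seed):
    rng=np.random.default_rng(seed);w=[]
    for k in range(rng.integers(1,4)):
        pos=np.array([rng.uniform(.38,.56),rng.uniform(-.25,.25),rng.uniform(.36,.6)])
        w.append((pos,rz(rng.uniform(-1,1))*ry(rng.uniform(-.2,.85))*Ro.from_rotvec(rng.uniform(-1,1)*bx)*want))
    return w+[(bp(-205,0,165),ry(.2)*want),STAND]
def cand(seed):
    try:
        w=vias(seed);a=run(q0,w,.02)
        if a is None or a[3]>.01:return None
        b=run(q0,w,.06)
        if b is None or b[3]>.02:return None
        q,m,r,ep,er=follow(a[0],INS,.03,step=.01)
        return (-min(m,.15)-.5*min(a[1],b[1],.15)+.001*a[2]+3*(ep+er),seed,a[1],b[1],m,ep,er,a[2],a[0],b[0],q)
    except Exception:return None
if __name__=="__main__":
    with Pool() as po:res=[x for x in po.map(cand,range(4000),chunksize=20) if x]
    res.sort(key=lambda x:x[0]);print(len(res))
    for x in res[:6]:print(x[1],np.round(x[2:8],3),x[8].round(2),x[9].round(2),x[10].round(2))
    if res:
        for w in vias(res[0][1]):print(w[0].round(3),w[1].as_quat().round(3))
E
time OMP_NUM_THREADS=1 timeout 560 python3 search2.py
```

```text
2
499 [ 0.076  0.058  0.057  0.     0.    50.   ] [-0.22  0.17 -0.15  2.3   1.2   0.25  0.09] [-0.2   0.16 -0.16  2.28  1.09  0.25  0.21] [-0.05  0.43 -0.32  2.2   2.21  0.41 -0.83]
3899 [3.2e-02 3.9e-02 0.0e+00 0.0e+00 0.0e+00 4.0e+01] [-0.4   0.17  0.06  2.3   1.15  0.2   0.14] [-0.37  0.16  0.04  2.29  1.03  0.21  0.27] [-0.13  0.42 -0.21  2.21  2.29  0.38 -0.92]
[ 0.47  -0.148  0.382] [0.132 0.964 0.23  0.021]
[0.482 0.238 0.466] [-0.08   0.885  0.112  0.445]
[0.453 0.049 0.368] [ 0.077  0.938 -0.336 -0.033]
[0.522 0.074 0.274] [-0.001  0.957  0.     0.289]
[0.547 0.074 0.242] [-0.001  0.953  0.     0.303]
real	2m10.363s
user	8m10.834s
sys	0m0.321s
```

```bash
cat > nxt.py <<'E'
from plan import *
from h import rep,O,xc,zc
from rig import arm
import search2
def seg(q,w,step=.025,ang=.09,lam=.02):
    p,R=fk2(q,P);rv=(w[1]*R.inv()).as_rotvec();n=int(max(1,np.ceil(max(np.linalg.norm(w[0]-p)/step,np.linalg.norm(rv)/ang))))
    r=np.r_[(w[0]-p)/n,rv/n];mind=9
    for i in range(n):
        q=play(q,[r],lam,n=2);p,R=fk2(q,P)
        for X in [(-.152,0,-.004),(-.152,.02,-.004),(-.152,-.02,-.004),(.09,.042,-.004),(.09,-.042,-.004),(0,.06,0),(0,-.06,0),(0,0,-.1)]:
            g=p+R.apply(X);c=g-O;   # distance from slanted front plane (front edge 100 up -> lip)
            if abs(c[1])<.2 and c[2]<.375: mind=min(mind,(-c[0]*.944+(c[2]-.1)*.331) if c[2]>.1 else -c[0])
    return q,n,r,mind
if __name__=="__main__":
    s=rep();q=s["qpos"].copy();print("q",q.round(2))
    ws=search2.vias(499)[int(sys.argv[1]):]
    for w in ws:
        q,n,r,m=seg(q,w);p,R=fk2(q,P)
        print(n,r.round(4),"q",q.round(2),"clear",round(m,3),"err",np.linalg.norm(p-w[0]).round(4),np.linalg.norm((w[1]*R.inv()).as_rotvec()).round(3))
E
python3 nxt.py 0
```

```text
t 11.85 pos [0.5288 0.0237 0.3676] board mm [-134.1  -49.9  226.9] rot to want(world) [ 0.0061 -0.417   0.0055] F [ 0.9 -0.2 -5.4] Fboard [-3.2 -0.2 -4.4] op 0.0241
q [-1.35  0.3   1.54  1.92 -0.46  0.88  1.95]
8 [-0.0074 -0.0214  0.0018  0.0645  0.0394 -0.0221] q [-0.2   0.42  1.09  1.66 -0.73  1.6   2.31] clear 0.142 err 0.0056 0.02
16 [ 0.0007  0.0238  0.0053 -0.0193 -0.0571  0.0123] q [-0.25 -0.19 -0.39  2.19  0.7   0.3   0.48] clear 0.196 err 0.0112 0.025
16 [-0.0018 -0.0112 -0.0061 -0.0505  0.0571 -0.0377] q [-0.37  0.38 -0.32  1.64  0.54  1.7   0.62] clear 0.058 err 0.0002 0.0
11 [ 0.0063  0.0023 -0.0085  0.0565 -0.0572  0.0322] q [-0.11  0.09 -0.27  2.26  0.79  0.33  0.5 ] clear 0.021 err 0.0003 0.0
2 [ 0.0124  0.     -0.0161 -0.0001 -0.0151 -0.0002] q [-0.22  0.17 -0.15  2.3   1.21  0.25  0.09] clear -0.007 err 0.0025 0.001
```

play_rows:
  increments:
    - [-0.0074,-0.0214,0.0018,0.0645,0.0394,-0.0221,0.015]
    - [-0.0074,-0.0214,0.0018,0.0645,0.0394,-0.0221,0.015]
    - [-0.0074,-0.0214,0.0018,0.0645,0.0394,-0.0221,0.015]
    - [-0.0074,-0.0214,0.0018,0.0645,0.0394,-0.0221,0.015]
    - [-0.0074,-0.0214,0.0018,0.0645,0.0394,-0.0221,0.015]
    - [-0.0074,-0.0214,0.0018,0.0645,0.0394,-0.0221,0.015]
    - [-0.0074,-0.0214,0.0018,0.0645,0.0394,-0.0221,0.015]
    - [-0.0074,-0.0214,0.0018,0.0645,0.0394,-0.0221,0.015]

```text
clock: 12.65
tool_pos: [0.4696, -0.1428, 0.3779]
ee_rot: [0.129, 0.966, 0.224, 0.024]
force: [0.6, 0.7, -4.5]
opening: 0.0243
```

```bash
python3 nxt.py 0
```

```text
t 12.65 pos [ 0.4696 -0.1428  0.3779] board mm [-168.9 -216.4  276.2] rot to want(world) [-0.5293 -0.7188  0.0696] F [ 0.6  0.7 -4.5] Fboard [-2.8  0.7 -3.6] op 0.0243
q [-0.19  0.43  1.09  1.67 -0.73  1.6   2.32]
1 [-0.     -0.0049  0.0045  0.0138  0.0054 -0.0056] q [-0.17  0.44  1.08  1.65 -0.73  1.63  2.32] clear 9 err 0.0 0.0
16 [ 0.0008  0.0241  0.0052 -0.0204 -0.0577  0.0122] q [-0.22 -0.19 -0.41  2.19  0.69  0.29  0.5 ] clear 0.26 err 0.011 0.023
16 [-0.0018 -0.0112 -0.0061 -0.0505  0.0572 -0.0378] q [-0.35  0.38 -0.35  1.64  0.54  1.71  0.61] clear 0.058 err 0.0002 0.0
11 [ 0.0063  0.0023 -0.0085  0.0565 -0.0571  0.0322] q [-0.08  0.09 -0.31  2.26  0.8   0.33  0.49] clear 0.021 err 0.0004 0.0
2 [ 0.0124  0.     -0.0161 -0.0001 -0.0151 -0.0002] q [-0.19  0.17 -0.19  2.3   1.21  0.25  0.08] clear -0.007 err 0.0024 0.001
```

play_rows:
  increments:
    - [0.0008,0.024,0.0055,-0.0195,-0.0575,0.012,0.015]
    - [0.0008,0.024,0.0055,-0.0195,-0.0575,0.012,0.015]
    - [0.0008,0.024,0.0055,-0.0195,-0.0575,0.012,0.015]
    - [0.0008,0.024,0.0055,-0.0195,-0.0575,0.012,0.015]
    - [0.0008,0.024,0.0055,-0.0195,-0.0575,0.012,0.015]
    - [0.0008,0.024,0.0055,-0.0195,-0.0575,0.012,0.015]
    - [0.0008,0.024,0.0055,-0.0195,-0.0575,0.012,0.015]
    - [0.0008,0.024,0.0055,-0.0195,-0.0575,0.012,0.015]
    - [0.0008,0.024,0.0055,-0.0195,-0.0575,0.012,0.015]
    - [0.0008,0.024,0.0055,-0.0195,-0.0575,0.012,0.015]
    - [0.0008,0.024,0.0055,-0.0195,-0.0575,0.012,0.015]
    - [0.0008,0.024,0.0055,-0.0195,-0.0575,0.012,0.015]
    - [0.0008,0.024,0.0055,-0.0195,-0.0575,0.012,0.015]
    - [0.0008,0.024,0.0055,-0.0195,-0.0575,0.012,0.015]
    - [0.0008,0.024,0.0055,-0.0195,-0.0575,0.012,0.015]
    - [0.0008,0.024,0.0055,-0.0195,-0.0575,0.012,0.015]

```text
clock: 14.25
tool_pos: [0.4786, 0.2309, 0.4612]
ee_rot: [-0.071, 0.892, 0.11, 0.432]
force: [0.6, -1.4, -3.8]
opening: 0.0242
```

```bash
python3 nxt.py 2; python3 nxt.py 3
```

```text
t 14.25 pos [0.4786 0.2309 0.4612] board mm [-103.2  157.3  328.4] rot to want(world) [-0.1499  0.1147 -0.2158] F [ 0.6 -1.4 -3.8] Fboard [-2.3 -1.4 -3.1] op 0.0242
q [-0.28 -0.19 -0.39  2.19  0.73  0.32  0.43]
16 [-0.0016 -0.0114 -0.0059 -0.0503  0.0566 -0.0373] q [-0.38  0.38 -0.3   1.64  0.53  1.7   0.63] clear 0.058 err 0.0002 0.0
11 [ 0.0063  0.0023 -0.0085  0.0565 -0.0572  0.0322] q [-0.13  0.09 -0.25  2.26  0.78  0.33  0.5 ] clear 0.021 err 0.0003 0.0
2 [ 0.0124  0.     -0.0161 -0.0001 -0.0151 -0.0002] q [-0.24  0.17 -0.13  2.3   1.2   0.24  0.09] clear -0.007 err 0.0026 0.001
t 14.25 pos [0.4786 0.2309 0.4612] board mm [-103.2  157.3  328.4] rot to want(world) [-0.1499  0.1147 -0.2158] F [ 0.6 -1.4 -3.8] Fboard [-2.3 -1.4 -3.1] op 0.0242
q [-0.28 -0.19 -0.39  2.19  0.73  0.32  0.43]
10 [ 0.0044 -0.0157 -0.0188 -0.0171  0.0314 -0.02  ] q [-0.18  0.09 -0.2   2.26  0.77  0.32  0.51] clear 0.021 err 0.0001 0.0
2 [ 0.0124  0.     -0.0159 -0.     -0.015  -0.    ] q [-0.28  0.17 -0.08  2.3   1.19  0.23  0.11] clear -0.007 err 0.0025 0.001
```

```bash
cat > chk.py <<'E'
from nxt import *
q0=arm.state()["qpos"].copy();V=search2.vias(499)
import itertools
def ins(q):
    out=[]
    for w in INS:
        q,m,r,ep,er=follow(q,[w],.02,step=.01);out.append((q[[2,3,4,5]].round(2).tolist(),round(m,3),round(ep,4),round(er,3)))
    return out
if __name__=="__main__":
    for name,ws in (("direct",V[3:]),("via",V[2:])):
        q=q0
        for w in ws:q,n,r,m=seg(q,w)
        print(name,ins(q))
    best=[]
    rng=np.random.default_rng(1)
    for k in range(60):
        a=(np.array([rng.uniform(.42,.5),rng.uniform(-.1,.25),rng.uniform(.34,.46)]),rz(rng.uniform(-.8,.8))*ry(rng.uniform(-.1,.6))*Ro.from_rotvec(rng.uniform(-1,1)*bx)*want)
        b=search2.run(q0,[a]+V[3:],.02)
        if b is None or b[3]>.01:continue
        o=follow(b[0],INS,.02,step=.01);best.append((min(o[1],b[1]),b[1],o[1],b[2],a,b[0]))
    best.sort(key=lambda x:-x[0])
    for x in best[:4]:print(np.round(x[:4],3),x[4][0].round(3),x[4][1].as_quat().round(3),x[5].round(2))
E
OMP_NUM_THREADS=2 python3 chk.py
```

```text
direct [([-0.2, 2.33, 2.07, 0.32], np.float64(0.035), np.float64(0.0016), np.float64(0.001)), ([-0.35, 2.34, 2.31, 0.5], np.float64(0.123), np.float64(0.0), np.float64(0.0)), ([-0.19, 2.19, 2.14, 0.32], np.float64(0.144), np.float64(0.0001), np.float64(0.0)), ([-0.24, 2.18, 2.21, 0.37], np.float64(0.167), np.float64(0.0), np.float64(0.0)), ([-0.27, 2.21, 2.24, 0.4], np.float64(0.227), np.float64(0.0), np.float64(0.0))]
via [([-0.23, 2.33, 2.05, 0.33], np.float64(0.05), np.float64(0.0013), np.float64(0.001)), ([-0.37, 2.34, 2.3, 0.51], np.float64(0.124), np.float64(0.0), np.float64(0.0)), ([-0.22, 2.19, 2.12, 0.33], np.float64(0.144), np.float64(0.0001), np.float64(0.0)), ([-0.27, 2.18, 2.19, 0.38], np.float64(0.176), np.float64(0.0), np.float64(0.0)), ([-0.3, 2.21, 2.22, 0.41], np.float64(0.236), np.float64(0.0), np.float64(0.0))]
[ 0.133  0.174  0.133 17.   ] [0.472 0.231 0.382] [-0.045  0.872 -0.215  0.438] [ 0.24  0.22 -0.7   2.29  1.32  0.38 -0.03]
[ 0.132  0.168  0.132 21.   ] [0.475 0.075 0.349] [ 0.137  0.87  -0.338  0.333] [ 0.17  0.21 -0.61  2.29  1.31  0.36 -0.02]
[ 0.13   0.153  0.13  17.   ] [0.432 0.079 0.357] [-0.033  0.886 -0.276  0.37 ] [ 0.09  0.2  -0.51  2.29  1.3   0.33 -0.  ]
[ 0.13   0.156  0.13  23.   ] [0.434 0.07  0.385] [ 0.032  0.87  -0.405  0.279] [ 0.08  0.2  -0.5   2.29  1.3   0.33 -0.  ]
```

```bash
cat > n2.py <<'E'
from nxt import *
a=(np.array([.472,.231,.382]),Ro.from_quat([-0.045,0.872,-0.215,0.438]))
W=[a]+search2.vias(499)[3:]+INS
def go(i,k,step=.025,ang=.09):
    s=rep();q=s["qpos"].copy();print("q",q.round(2))
    for w in W[i:i+k]:
        q,n,r,m=seg(q,w,step,ang);p,R=fk2(q,P)
        print(n,r.round(4),"q",q.round(2),"clear",round(m,3),"err",np.linalg.norm(p-w[0]).round(4))
if __name__=="__main__":go(int(sys.argv[1]),int(sys.argv[2]),*(map(float,sys.argv[3:])))
E
python3 n2.py 0 3
```

```text
t 14.25 pos [0.4786 0.2309 0.4612] board mm [-103.2  157.3  328.4] rot to want(world) [-0.1499  0.1147 -0.2158] F [ 0.6 -1.4 -3.8] Fboard [-2.3 -1.4 -3.1] op 0.0242
q [-0.28 -0.19 -0.39  2.19  0.73  0.32  0.43]
8 [-0.0008  0.     -0.0099 -0.0703 -0.0089 -0.0415] q [-0.44  0.29 -0.95  2.12  1.21  1.49 -0.28] clear 0.217 err 0.0004
8 [ 0.0063 -0.0197 -0.0135  0.0554  0.0425  0.0049] q [ 0.34  0.13 -0.78  2.25  0.93  0.39  0.36] clear 0.021 err 0.0007
2 [ 0.0125 -0.0001 -0.0156 -0.0002 -0.0151 -0.0002] q [ 0.22  0.21 -0.68  2.29  1.32  0.37 -0.03] clear -0.009 err 0.0003
```

play_rows:
  increments:
    - [-0.0008,0,-0.01,-0.07,-0.009,-0.0415,0.015]
    - [-0.0008,0,-0.01,-0.07,-0.009,-0.0415,0.015]
    - [-0.0008,0,-0.01,-0.07,-0.009,-0.0415,0.015]
    - [-0.0008,0,-0.01,-0.07,-0.009,-0.0415,0.015]
    - [-0.0008,0,-0.01,-0.07,-0.009,-0.0415,0.015]
    - [-0.0008,0,-0.01,-0.07,-0.009,-0.0415,0.015]
    - [-0.0008,0,-0.01,-0.07,-0.009,-0.0415,0.015]
    - [-0.0008,0,-0.01,-0.07,-0.009,-0.0415,0.015]

```text
clock: 15.05
tool_pos: [0.4728, 0.2293, 0.381]
ee_rot: [-0.045, 0.872, -0.216, 0.437]
force: [0.7, -0.4, -5.0]
opening: 0.0243
```

```bash
python3 n2.py 1 2 .025 .07
```

```text
t 15.05 pos [0.4728 0.2293 0.381 ] board mm [-164.1  155.7  275.9] rot to want(world) [0.4379 0.1426 0.0842] F [ 0.7 -0.4 -5. ] Fboard [-3.  -0.4 -4. ] op 0.0243
q [-0.43  0.29 -0.95  2.12  1.21  1.49 -0.28]
9 [ 0.0055 -0.0173 -0.0119  0.0495  0.0377  0.0045] q [ 0.34  0.13 -0.78  2.25  0.93  0.39  0.36] clear 0.021 err 0.0006
2 [ 0.0125 -0.0001 -0.0157 -0.0002 -0.015  -0.0001] q [ 0.22  0.21 -0.68  2.29  1.32  0.37 -0.03] clear -0.009 err 0.0003
```

play_rows:
  increments:
    - [0.0055,-0.0173,-0.0119,0.0495,0.0377,0.0045,0.015]
    - [0.0055,-0.0173,-0.0119,0.0495,0.0377,0.0045,0.015]
    - [0.0055,-0.0173,-0.0119,0.0495,0.0377,0.0045,0.015]
    - [0.0055,-0.0173,-0.0119,0.0495,0.0377,0.0045,0.015]
    - [0.0055,-0.0173,-0.0119,0.0495,0.0377,0.0045,0.015]
    - [0.0055,-0.0173,-0.0119,0.0495,0.0377,0.0045,0.015]
    - [0.0055,-0.0173,-0.0119,0.0495,0.0377,0.0045,0.015]
    - [0.0055,-0.0173,-0.0119,0.0495,0.0377,0.0045,0.015]
    - [0.0055,-0.0173,-0.0119,0.0495,0.0377,0.0045,0.015]
    - [0,0,0,0,0,0,0.015]

```text
clock: 16.05
tool_pos: [0.522, 0.069, 0.2735]
ee_rot: [0.005, 0.958, 0.001, 0.288]
force: [0.0, -0.6, -4.6]
opening: 0.0246
```

```bash
python3 n2.py 2 3 .012 .05
python3 - <<'E'
from h import *
s=arm.state();R=Ro.from_quat(s["ee_rot"]).as_matrix();gx=-R[:,0];gz=-R[:,2]
E=s["tool_pos"]+.130*gx+.004*gz
p,d=viewer.capture("top");np.savez("top3.npz",p=p,d=d);c=cam("top");print("eye pred",E.round(4),(RB.T@(E-B0)*1e3).round(1),proj(c,[E]),"hook tip pred px",proj(c,[B0+.01*bx+.027*bz,B0+.019*bz]))
a=cv2.resize(p[130:250,140:300],None,fx=5,fy=5,interpolation=cv2.INTER_CUBIC)
cv2.imwrite("pics/top3.png",a[...,::-1])
E
```

```text
t 16.05 pos [0.522  0.069  0.2735] board mm [-205.5   -4.6  165.1] rot to want(world) [-0.0063 -0.2021  0.0092] F [ 0.  -0.6 -4.6] Fboard [-3.3 -0.6 -3.3] op 0.0246
q [ 0.35  0.13 -0.77  2.25  0.91  0.39  0.38]
4 [ 0.0063  0.0012 -0.0079 -0.0014 -0.008   0.0024] q [ 0.22  0.21 -0.67  2.29  1.32  0.37 -0.03] clear -0.009 err 0.0003
5 [ 0.0085  0.     -0.0057 -0.     -0.018  -0.    ] q [ 0.2   0.34 -0.69  2.32  1.87  0.48 -0.55] clear -0.046 err 0.0001
4 [ 0.0099  0.     -0.0046 -0.     -0.02   -0.    ] q [ 0.23  0.46 -0.75  2.33  2.1   0.64 -0.74] clear -0.079 err 0.0
eye pred [0.6283 0.0677 0.3484] [-77.3  -6.1 143. ] [[216.50746911 212.02296272]] hook tip pred px [[217.10265691 162.96060581]
 [217.49992301 164.37805779]]
```

View pics/top3.png

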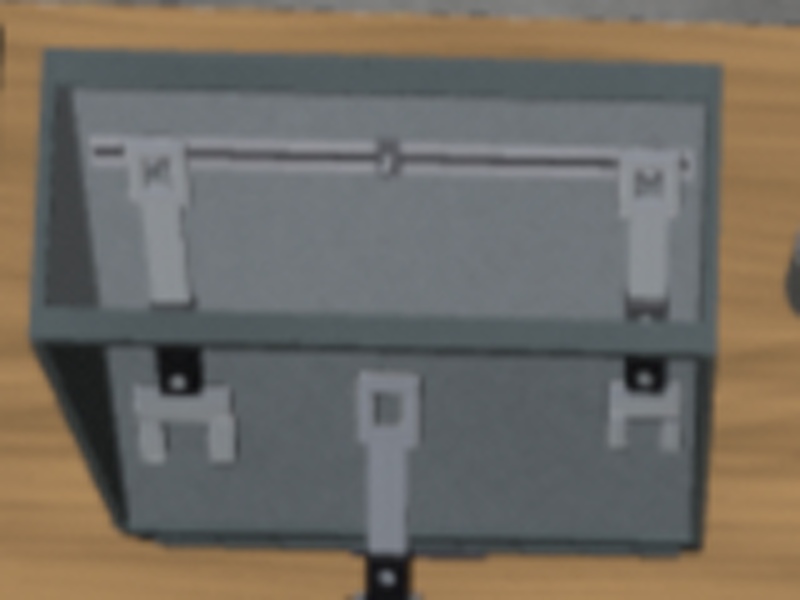

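The top view shows the eye slot at crop (388,407) and the hook at (388,158). They line up laterally, allowing about 2 mm of camera bias.

play_rows:
  increments:
    - [0.0063,0.0016,-0.0079,-0.0015,-0.008,0.0024,0.015]
    - [0.0063,0.0016,-0.0079,-0.0015,-0.008,0.0024,0.015]
    - [0.0063,0.0016,-0.0079,-0.0015,-0.008,0.0024,0.015]
    - [0.0063,0.0016,-0.0079,-0.0015,-0.008,0.0024,0.015]
    - [0.0085,0,-0.0057,0,-0.018,0,0.015]
    - [0.0085,0,-0.0057,0,-0.018,0,0.015]
    - [0.0085,0,-0.0057,0,-0.018,0,0.015]
    - [0.0085,0,-0.0057,0,-0.018,0,0.015]
    - [0.0085,0,-0.0057,0,-0.018,0,0.015]
    - [0,0,0,0,0,0,0.015]

```text
clock: 17.1
tool_pos: [0.5896, 0.0821, 0.2144]
ee_rot: [-0.005, 0.938, 0.001, 0.347]
force: [-0.2, -1.3, -3.9]
opening: 0.0245
```

```bash
python3 n2.py 4 2 .01 .03
```

```text
t 17.1 pos [0.5896 0.0821 0.2144] board mm [-199.4    8.4   75.5] rot to want(world) [ 0.0016 -0.0776 -0.0094] F [-0.2 -1.3 -3.9] Fboard [-2.9 -1.3 -2.6] op 0.0245
q [ 0.19  0.34 -0.7   2.32  1.86  0.49 -0.55]
5 [ 0.0079 -0.0017 -0.0038  0.0003 -0.0155 -0.0019] q [ 0.23  0.46 -0.75  2.33  2.1   0.64 -0.74] clear -0.079 err 0.0
7 [ 0.0063  0.      0.0059 -0.      0.     -0.    ] q [ 0.2   0.41 -0.65  2.18  1.92  0.49 -0.51] clear -0.107 err 0.0
```

play_rows:
  increments:
    - [0.0079,-0.0013,-0.0038,0.0003,-0.0155,-0.0019,0.015]
    - [0.0079,-0.0013,-0.0038,0.0003,-0.0155,-0.0019,0.015]
    - [0.0079,-0.0013,-0.0038,0.0003,-0.0155,-0.0019,0.015]
    - [0.0079,-0.0013,-0.0038,0.0003,-0.0155,-0.0019,0.015]
    - [0.0079,-0.0013,-0.0038,0.0003,-0.0155,-0.0019,0.015]
    - [0,0,0,0,0,0,0.015]
    - [0.005,0,0.005,0,0,0,0.015]
    - [0.005,0,0.005,0,0,0,0.015]
    - [0.005,0,0.005,0,0,0,0.015]
    - [0,0,0,0,0,0,0.015]

```text
clock: 18.1
tool_pos: [0.6466, 0.0745, 0.2142]
ee_rot: [0.001, 0.923, -0.001, 0.386]
force: [-0.0, -0.6, -5.4]
opening: 0.0242
```

```bash
cat > look.py <<'E'
from h import *
import sys
s=rep();R=Ro.from_quat(s["ee_rot"]).as_matrix();gx=-R[:,0];gz=-R[:,2]
E=s["tool_pos"]+.130*gx+.004*gz
p,d=viewer.capture("top");c=cam("top");print("eye pred",(RB.T@(E-B0)*1e3).round(1),"crop px",(proj(c,[E])+.4-[180,130])*8)
a=cv2.resize(p[130:205,180:260],None,fx=8,fy=8,interpolation=cv2.INTER_CUBIC)
q,d=viewer.capture("side");c=cam("side");print("side eye crop px",(proj(c,[E])+.4-[300,110])*6,"hook root/bend/tip",((proj(c,[B0,B0+.019*bz,B0+.01*bx+.027*bz])+.4-[300,110])*6).round(0).tolist())
b=cv2.resize(q[110:210,300:400],None,fx=6,fy=6,interpolation=cv2.INTER_CUBIC)
np.savez(sys.argv[1]+".npz",p=p,q=q)
if len(sys.argv)>2: cv2.imwrite(f"pics/{sys.argv[1]}.png",np.hstack([a,b])[...,::-1][:, :1240] if 0 else cv2.resize(np.hstack([a[:600],b[:600]]),(800,387))[...,::-1])
else: cv2.imwrite(f"pics/{sys.argv[1]}.png",a[...,::-1])
E
python3 look.py k1
```

```text
t 18.1 pos [0.6466 0.0745 0.2142] board mm [-159.3    0.7   35.2] rot to want(world) [0.0008 0.0062 0.0031] F [-0.  -0.6 -5.4] Fboard [-3.8 -0.6 -3.8] op 0.0242
eye pred [-29.3   0.5  40. ] crop px [[299.3438576  378.28094026]]
side eye crop px [[177.25710602 305.73541203]] hook root/bend/tip [[280.0, 339.0], [254.0, 309.0], [260.0, 285.0]]
```

View pics/k1.png

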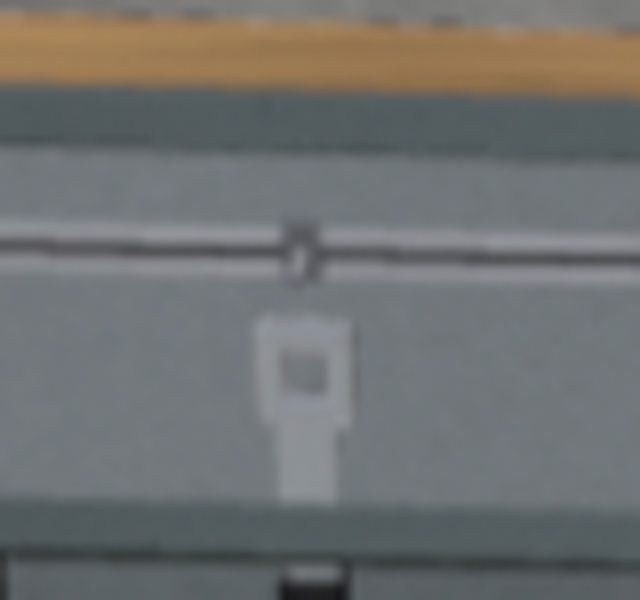

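Run:
```python
from h import *
c=cam("top")
for n,(u,v),h in [("eye",(305,372),.040),("rail L",(200,247),0),("rail R",(400,255),0),("hook low",(300,281),.019),("eye plate left",(256,372),.044),("eye plate right",(353,372),.044)]:
    X=onplane(c,[(u/8-.4+180,v/8-.4+130)],B0+h*bz,bz)[0]-B0;print(n,(RB.T@X*1e3).round(1))
for dz in (0,.019):print(((proj(c,[B0+dz*bz])+.4-[180,130])*8).round(0))
```

```text
eye [-26.5  -1.6  40. ]
rail L [-0.2 39.3 -0. ]
rail R [ -1.1 -33.4  -0. ]
hook low [-1.2  1.2 19. ]
eye plate left [-24.4  15.5  44. ]
eye plate right [-23.1 -19.4  44. ]
[[308. 250.]]
[[303. 278.]]
```

The crop shows the slot at (305,372), the hook at (301,255) and the rail line at row 250. The eye needs about 31 mm up the slope and 3 mm in +y.

play_rows:
  increments:
    - [0.0022,0.0007,0.0022,0,0.0015,0.0008,0.015]
    - [0.0022,0.0007,0.0022,0,0.0015,0.0008,0.015]
    - [0.0022,0.0007,0.0022,0,0.0015,0.0008,0.015]
    - [0.0022,0.0007,0.0022,0,0.0015,0.0007,0.015]
    - [0.0022,0,0.0022,0,0,0,0.015]
    - [0.0022,0,0.0022,0,0,0,0.015]
    - [0.0022,0,0.0022,0,0,0,0.015]
    - [0.0022,0,0.0022,0,0,0,0.015]
    - [0.0022,0,0.0022,0,0,0,0.015]
    - [0.0022,0,0.0022,0,0,0,0.015]
    - [0,0,0,0,0,0,0.015]
    - [0,0,0,0,0,0,0.015]

```text
clock: 19.4
tool_pos: [0.6673, 0.077, 0.2343]
ee_rot: [-0.001, 0.924, -0.0, 0.381]
force: [-0.8, 0.7, -4.7]
opening: 0.0241
```

```bash
python3 look.py k2 both
```

```text
t 19.4 pos [0.6673 0.077  0.2343] board mm [-130.4    3.2   34.7] rot to want(world) [ 0.0011 -0.0026 -0.0003] F [-0.8  0.7 -4.7] Fboard [-3.9  0.7 -2.7] op 0.0241
eye pred [-0.4  3.3 38.3] crop px [[288.73048843 308.43050988]]
side eye crop px [[228.19222561 274.78378769]] hook root/bend/tip [[280.0, 339.0], [254.0, 309.0], [260.0, 285.0]]
```

View pics/k2.png

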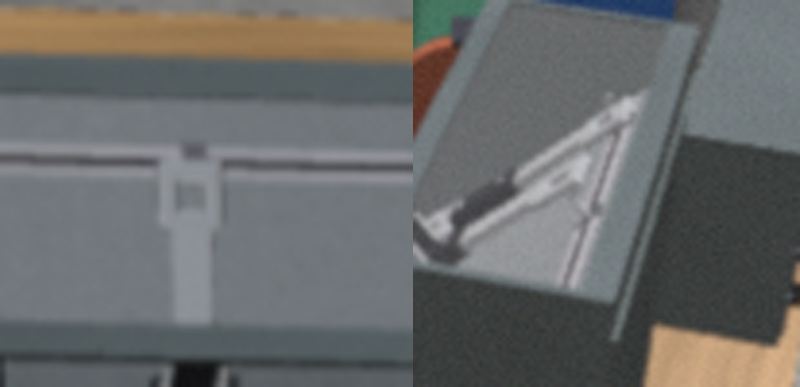

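The slot shows at panel (190,194), just below the hook root at (193,150). The side panel shows the eye over the hook at (597,212), so the gap still looks right. I'll go 2 mm further up the slope, then lower gently with force checks.

play_rows:
  increments:
    - [0.0014,0,0.0014,0,0,0,0.015]
    - [0.0007,0,-0.0007,0,-0.001,0,0.015]
    - [0.0007,0,-0.0007,0,-0.001,0,0.015]
    - [0.0007,0,-0.0007,0,-0.001,0,0.015]
    - [0,0,0,0,0,0,0.015]

```text
clock: 20.0
tool_pos: [0.6708, 0.077, 0.2333]
ee_rot: [-0.001, 0.924, -0.0, 0.383]
force: [0.0, -0.1, -4.2]
opening: 0.0242
```

```bash
python3 -c "from h import rep;rep()"
```

```text
t 20.0 pos [0.6708 0.077  0.2333] board mm [-128.6    3.2   31.5] rot to want(world) [ 0.001  -0.     -0.0003] F [ 0.  -0.1 -4.2] Fboard [-2.9 -0.1 -2.9] op 0.0242
```

play_rows:
  increments:
    - [0.0007,0,-0.0007,0,0,0,0.015]
    - [0.0007,0,-0.0007,0,0,0,0.015]
    - [0.0007,0,-0.0007,0,0,0,0.015]
    - [0,0,0,0,0,0,0.015]

```text
clock: 20.4
tool_pos: [0.673, 0.077, 0.2314]
ee_rot: [-0.001, 0.924, -0.0, 0.383]
force: [0.1, 0.9, -4.6]
opening: 0.0241
```

```bash
python3 -c "from h import rep;rep()"
```

```text
t 20.4 pos [0.673  0.077  0.2314] board mm [-128.4    3.2   28.6] rot to want(world) [ 0.001   0.0002 -0.0003] F [ 0.1  0.9 -4.6] Fboard [-3.2  0.9 -3.4] op 0.0241
```

play_rows:
  increments:
    - [0.0007,0,-0.0007,0,0,0,0.015]
    - [0.0007,0,-0.0007,0,0,0,0.015]

```text
clock: 20.6
tool_pos: [0.6744, 0.0771, 0.2301]
ee_rot: [-0.001, 0.924, -0.0, 0.383]
force: [0.1, 0.1, -4.3]
opening: 0.0244
```

play_rows:
  increments:
    - [0.0007,0,-0.0007,0,0,0,0.015]
    - [0.0007,0,-0.0007,0,0,0,0.015]

```text
clock: 20.8
tool_pos: [0.6758, 0.0771, 0.2286]
ee_rot: [-0.001, 0.924, -0.0, 0.383]
force: [0.4, -0.5, -4.9]
opening: 0.0242
```

play_rows:
  increments:
    - [0.0007,0,-0.0007,0,0,0,0.015]
    - [0.0007,0,-0.0007,0,0,0,0.015]

```text
clock: 21.0
tool_pos: [0.6772, 0.0771, 0.2272]
ee_rot: [-0.001, 0.924, -0.0, 0.383]
force: [-0.0, -0.1, -5.3]
opening: 0.0245
```

play_rows:
  increments:
    - [0.0007,0,-0.0007,0,0,0,0.015]
    - [0.0007,0,-0.0007,0,0,0,0.015]
    - [0.0007,0,-0.0007,0,0,0,0.015]

```text
clock: 21.3
tool_pos: [0.6793, 0.0771, 0.2251]
ee_rot: [-0.001, 0.924, -0.0, 0.383]
force: [0.1, 0.1, -4.2]
opening: 0.0244
```

play_rows:
  increments:
    - [0.0007,0,-0.0007,0,0,0,0.015]
    - [0.0007,0,-0.0007,0,0,0,0.015]
    - [0.0007,0,-0.0007,0,0,0,0.015]

```text
clock: 21.6
tool_pos: [0.6814, 0.0771, 0.223]
ee_rot: [-0.001, 0.924, -0.0, 0.383]
force: [0.1, 0.7, -4.4]
opening: 0.0244
```

```bash
python3 look.py k3
```

```text
t 21.6 pos [0.6814 0.0771 0.223 ] board mm [-128.4    3.2   16.7] rot to want(world) [ 0.001   0.0003 -0.0004] F [ 0.1  0.7 -4.4] Fboard [-3.   0.7 -3.2] op 0.0244
eye pred [ 1.6  3.4 20.8] crop px [[293.21870414 276.91871503]]
side eye crop px [[255.7084093  300.50075112]] hook root/bend/tip [[280.0, 339.0], [254.0, 309.0], [260.0, 285.0]]
```

View pics/k3.png

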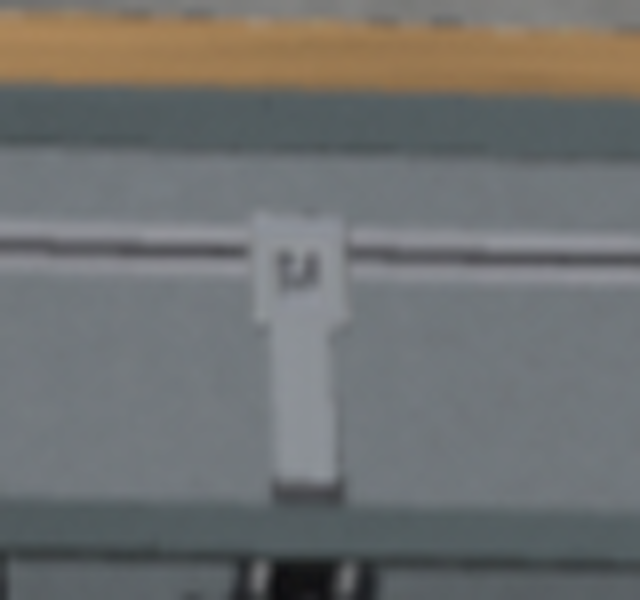

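The hook bar now shows inside the slot at (298,268), like the gauges already hung. I'll keep lowering until I feel the board.

play_rows:
  increments:
    - [0.0007,0,-0.0007,0,0,0,0.015]
    - [0.0007,0,-0.0007,0,0,0,0.015]
    - [0.0007,0,-0.0007,0,0,0,0.015]
    - [0.0007,0,-0.0007,0,0,0,0.015]

```text
clock: 22.1
tool_pos: [0.6842, 0.077, 0.2202]
ee_rot: [-0.001, 0.924, -0.0, 0.383]
force: [0.1, -0.0, -4.7]
opening: 0.0241
```

play_rows:
  increments:
    - [0.0007,0,-0.0007,0,0,0,0.015]
    - [0.0007,0,-0.0007,0,0,0,0.015]
    - [0.0007,0,-0.0007,0,0,0,0.015]

```text
clock: 22.4
tool_pos: [0.6863, 0.0771, 0.2182]
ee_rot: [-0.001, 0.924, -0.0, 0.383]
force: [-0.1, 0.5, -4.0]
opening: 0.0243
```

play_rows:
  increments:
    - [0.0007,0,-0.0007,0,0,0,0.015]
    - [0.0007,0,-0.0007,0,0,0,0.015]

```text
clock: 22.6
tool_pos: [0.6877, 0.0771, 0.2167]
ee_rot: [-0.001, 0.924, -0.0, 0.383]
force: [-0.6, 0.3, -4.2]
opening: 0.0242
```

play_rows:
  increments:
    - [0.0007,0,-0.0007,0,0,0,0.015]
    - [0,0,0,0,0,0,0.015]

```text
clock: 22.8
tool_pos: [0.6883, 0.0771, 0.2161]
ee_rot: [-0.001, 0.924, -0.0, 0.383]
force: [-3.6, 0.2, -1.6]
opening: 0.0245
```

play_rows:
  increments:
    - [-0.0009,0,-0.0005,0,0,0,0.015]
    - [-0.0007,0,-0.0007,0,0,0,0.015]
    - [-0.0007,0,-0.0007,0,0,0,0.015]
    - [-0.0007,0,-0.0007,0,0,0,0.015]
    - [-0.0007,0,-0.0007,0,0,0,0.015]
    - [-0.0007,0,-0.0007,0,0,0,0.015]
    - [-0.0007,0,-0.0007,0,0,0,0.015]
    - [-0.0007,0,-0.0007,0,0,0,0.015]

```text
clock: 23.6
tool_pos: [0.6825, 0.0771, 0.2107]
ee_rot: [-0.001, 0.924, -0.0, 0.383]
force: [-0.6, 1.0, -1.5]
opening: 0.0243
```

play_rows:
  increments:
    - [-0.0007,0,-0.0007,0,0,0,0.015]
    - [-0.0007,0,-0.0007,0,0,0,0.015]

```text
clock: 23.8
tool_pos: [0.6811, 0.077, 0.2093]
ee_rot: [-0.001, 0.924, -0.0, 0.383]
force: [-0.4, -0.5, -0.8]
opening: 0.0243
```

```bash
python3 -c "from h import rep;rep()"
```

```text
t 23.8 pos [0.6811 0.077  0.2093] board mm [-138.3    3.2    7.2] rot to want(world) [ 0.0011  0.0004 -0.0003] F [-0.4 -0.5 -0.8] Fboard [-0.8 -0.5 -0.3] op 0.0243
```

play_rows:
  increments:
    - [-0.0007,0,-0.0007,0,0,0,0.015]
    - [0,0,0,0,0,0,0.015]

```text
clock: 24.0
tool_pos: [0.6809, 0.077, 0.209]
ee_rot: [-0.001, 0.924, -0.0, 0.383]
force: [0.7, 0.5, 0.3]
opening: 0.0243
```

play_rows:
  increments:
    - [-0.0007,0,-0.0007,0,0,0,0.015]
    - [0,0,0,0,0,0,0.015]

```text
clock: 24.2
tool_pos: [0.6808, 0.0771, 0.2089]
ee_rot: [-0.001, 0.923, -0.0, 0.384]
force: [4.9, -1.1, 2.8]
opening: 0.0242
```

play_rows:
  increments:
    - [-0.0005,0,-0.0005,0,0,0,0.015]
    - [0,0,0,0,0,0,0.015]

```text
clock: 24.4
tool_pos: [0.6807, 0.0771, 0.2089]
ee_rot: [-0.001, 0.923, -0.0, 0.384]
force: [5.4, 0.1, 5.3]
opening: 0.0246
```

play_rows:
  increments:
    - [0.0007,0,0.0007,0,0,0,0.015]
    - [0,0,0,0,0,0,0.015]

```text
clock: 24.6
tool_pos: [0.6807, 0.0771, 0.2089]
ee_rot: [-0.001, 0.924, -0.0, 0.384]
force: [5.1, 1.3, 3.2]
opening: 0.0246
```

```bash
python3 look.py k4
```

```text
t 24.6 pos [0.6807 0.0771 0.2089] board mm [-138.9    3.3    7.2] rot to want(world) [ 0.001  0.002 -0.   ] F [5.1 1.3 3.2] Fboard [ 5.9  1.3 -1.3] op 0.0246
eye pred [-8.9  3.4 11.5] crop px [[296.80721164 287.40318654]]
side eye crop px [[250.93173422 326.00861593]] hook root/bend/tip [[280.0, 339.0], [254.0, 309.0], [260.0, 285.0]]
```

View pics/k4.png

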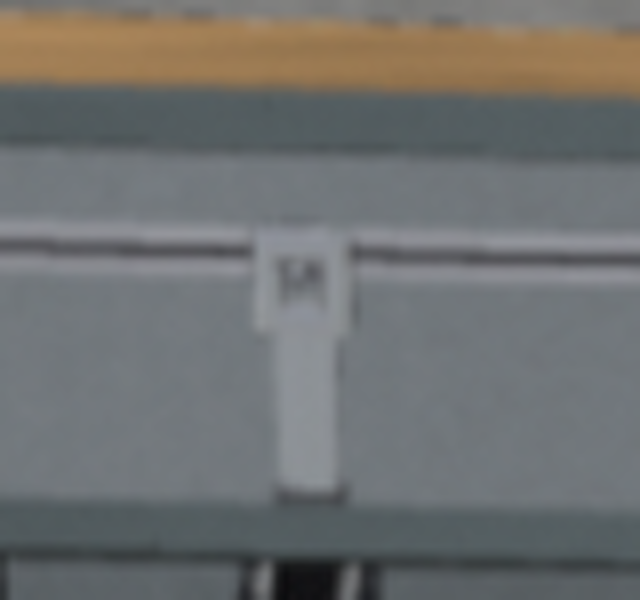

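play_rows:
  increments:
    - [0.0004,0,0.0004,0,0,0,0.02]
    - [0,0,0,0,0,0,0.035]
    - [0,0,0,0,0,0,0.045]
    - [0,0,0,0,0,0,0.055]
    - [0,0,0,0,0,0,0.065]
    - [0,0,0,0,0,0,0.065]
    - [0,0,0,0,0,0,0.065]
    - [0,0,0,0,0,0,0.065]

```text
clock: 25.5
tool_pos: [0.6803, 0.0771, 0.2084]
ee_rot: [-0.001, 0.924, -0.0, 0.383]
force: [0.5, -1.3, 0.6]
opening: 0.0651
```

Run:
```python
from plan import *
from h import rep
s=rep();q=s["qpos"].copy();print(q.round(2))
q,m,r,ep,er=follow(q,[(bp(-139,3,80),want)],.02,step=.006);print(len(r),r[0].round(4),m,ep,er)
```

```text
t 25.5 pos [0.6803 0.0771 0.2084] board mm [-139.5    3.3    7.2] rot to want(world) [ 0.001   0.0003 -0.0004] F [ 0.5 -1.3  0.6] Fboard [ 0.8 -1.3  0.1] op 0.0651
[ 0.2   0.48 -0.68  2.2   2.01  0.56 -0.59]
13 [-0.0039 -0.      0.004   0.0001  0.     -0.    ] 0.21443299367941027 3.82347325424601e-05 2.6908724976960606e-05
```

play_rows:
  increments:
    - [-0.002,0,0.002,0,0,0,0.065]
    - [-0.003,0,0.003,0,0,0,0.065]
    - [-0.004,0,0.004,0,0,0,0.065]
    - [-0.004,0,0.004,0,0,0,0.065]
    - [-0.004,0,0.004,0,0,0,0.065]
    - [-0.004,0,0.004,0,0,0,0.065]
    - [-0.004,0,0.004,0,0,0,0.065]
    - [-0.004,0,0.004,0,0,0,0.065]
    - [-0.004,0,0.004,0,0,0,0.065]
    - [-0.004,0,0.004,0,0,0,0.065]
    - [-0.004,0,0.004,0,0,0,0.065]
    - [-0.004,0,0.004,0,0,0,0.065]
    - [-0.004,0,0.004,0,0,0,0.065]
    - [0,0,0,0,0,0,0.065]
    - [0,0,0,0,0,0,0.065]
    - [0,0,0,0,0,0,0.065]
    - [0,0,0,0,0,0,0.065]
    - [0,0,0,0,0,0,0.065]

```text
clock: 27.3
tool_pos: [0.6314, 0.077, 0.2573]
ee_rot: [-0.001, 0.924, -0.0, 0.383]
force: [-0.8, -0.1, 0.2]
opening: 0.0652
```

Run:
```python
from h import *
rep();ps=[viewer.capture("top")[0] for _ in range(3)]
print("frame diff in eye region",np.abs(ps[0][130:205,200:235].astype(int)-ps[2][130:205,200:235]).mean())
s=arm.state();w,d=viewer.capture("wrist")
a=cv2.resize(ps[2][130:250,140:300],(400,300),interpolation=cv2.INTER_CUBIC);b=cv2.resize(w,(400,300))
cv2.imwrite("pics/end.png",np.hstack([a,b])[...,::-1])
c=cam("wrist",s);print("expected eye/grip px (x0.714)",proj(c,[B0-.0075*bx+.0013*yc+.009*bz,B0-.1325*bx+.0013*yc+.018*bz])*.714)
np.savez("end.npz",w=w,d=d,pos=s["tool_pos"],q=s["ee_rot"])
```

```text
t 27.3 pos [0.6314 0.077  0.2573] board mm [-139.6    3.3   76.3] rot to want(world) [ 0.001   0.     -0.0003] F [-0.8 -0.1  0.2] Fboard [-0.5 -0.1  0.7] op 0.0652
frame diff in eye region 0.5000634920634921
expected eye/grip px (x0.714) [[200.2420263  276.67777229]
 [199.99850367 174.25974975]]
```

View pics/end.png

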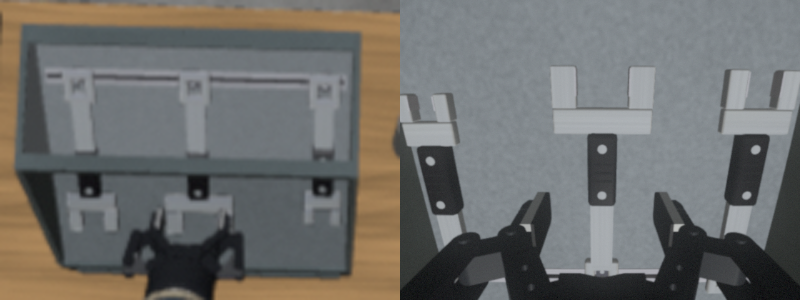

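The gauge hangs straight between the other two. The wrist view shows its grip at (601,170), and the open fingers are clear of it.

```bash
python3 -c "
from rig import job
print(job.finish_job())"
```

```text
the job is handed in; nothing more can be done
None
```

The gauge is hanging on the empty hook, flat and straight on the board between the other two, and I handed the job in at about 27.5 s. `finish_job` gives no verdict, so this rests on my own checks.

**What I did:**
- I found the cabinet, gauge and hook in the images, gripped the gauge across its grip and lifted it.
- I tilted it under the lip, lowered the eye over the hook, felt the board at about 4 N, and slid it down until the hook took it.
- I eased off, opened the fingers and backed off about 70 mm.

**Last checks:**
- **Contact:** the highest wrist force at any reading was about 7.5 N, as the hook took the gauge. The final force was about 0 N, so the fingers touch nothing.
- **Stillness:** two pictures about 0.1 s apart showed no visible movement.
- **Other gauges:** the two already hanging look unmoved. I did not measure their swing angles.
- **Wrench and spray can:** I did not check their positions again at the end; the arm kept well clear of both.

**What went wrong or disagreed:**
- **Joint limits:** my first approach ran into two joint limits (joints 5 and 6) and stopped short of its target. I fitted a model of the arm and re-routed to another arm posture.
- **Position offsets:** camera and arm positions of the eye disagreed by about 2 mm across and 2 to 3 mm along the slope. I went by where the eye and hook appeared in the same picture. The catch came 1 to 2 mm earlier than I had reckoned.

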